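# Dry-fit edging strips to two boards under a raking lamp

### The arm

A 6-joint arm with a two-finger parallel gripper is mounted at the origin on a cart in front of the work surface, level with it; the furniture and walls round the work are solid. World frame = base frame: x ahead of the robot, y to its left, z up, the work surface at z = 0. Lengths are in m, angles in degrees, forces in N, time in s.
With the tool pointing down it reaches from about 0.425 to 0.95 m from the base axis. Payload 14.7 kg.
Tool frame: the origin (TCP) lies midway between the tips of the shut fingers; the grasp point (between the pads) lies 19 mm behind it (bot.grasp_offset is the distance from the TCP to the grasp point, in m); z points along the fingers, y is the line along which they close (so a half turn about z gives the same grasp; the last joint's range is limited). The gripper opens to 85 mm and grips with 20 to 120 N. Pads are 22 mm wide; open, the fingers measure 114 mm over their backs; the gripper's body (76 mm by 85 mm) begins 54 mm behind the grasp point. The pads swing forward as they close: fully open they stand 13 mm farther back than shut.
Start: joints at [-74.232, 27.513, 91.461, -0, 61.026, -2.67], TCP at [0.206, -0.617, 0.231] pointing down, gripper open.
Joint ranges: [-157.49, 157.49], [-46.99, 117.5], [13.45, 153.17], [-89.5, 269.5], [5.16, 153.95], [-167.48, 167.48]. Speed limits (degrees/s): [108.29, 108.29, 136.94, 172.46, 172.46, 172.46].

### API

Orientations are given as a 3x3 rotation matrix whose columns are the frame's x, y, z axes.
In Python, from workcell import status, vision, job, bot gives the robot as it stands.
- The arm moves only by the tool send_rows, never from a script. Its argument "plan" is a list of rows, each a list of 3 entries, a list of its own where there are three numbers: the turn, a rotation vector about the tool's x, y, z in rad, then the shift along the tool's x, y, z in cm, then the opening, from 0 (shut) to 1 (fully open). A call has 1 to 12 rows; each row is the pose to reach, as a shift and turn from the pose commanded when the call began, along the tool's axes at that moment; what a row does not reach only later rows make up. A row lasts 1/12 s, in which the tool goes at most 41.7 mm and 7.16 degrees, less where a joint would pass 70% of its speed; a pose out of reach is approached as far as the arm can. A call with a gripper value outside its range is refused whole. The fingers move at their own pace and stop on an object; "grip_force" is the grip in N (left out, the last holds). Time passes only in rows, so rows that repeat a pose let the fingers close. It gives the time, the measured TCP pose, the force, the opening and the grip force at its end, in the units of the state.
- status.get_obs(): the state, without advancing time (a new reading comes with each control period).
- vision.get_image(name): name is "side" or "top"; returns (picture, depth): 384x512x3 uint8, red, green, blue; 384x512 float32, m along the optical axis (not along the pixel's ray), 0 where there is no reading.
- vision.calibration(name): a dict with "fovy" (degrees; the focal length in pixels is half the picture's height over the tangent of half this angle, whatever the lens; pixels are square), "cx", "cy" (the principal point, pixels), "rvec" (rotation vector, rad) and "tvec" (3), from world to camera coordinates, as OpenCV has them. Camera axes: x right, y down, z forward; pixel columns grow to the right and rows downward; lengths in m; the calibration is good to about 2 mm. A picture is of the moment at which its call begins. calibration takes no time and is no camera call.
- job.finish_job(): hands the job in; it is judged then, once.
Trained networks look in the newest picture that a camera, given by its name, has taken for a name from the list of things; names that differ only in an ending like _2 or _b are one class to them, and where a whole thing is asked for, a point or a joint stands for the part that bears it (a point fixed in the world has none). Each returns a list of dicts, best first, with "confidence" (0 to 1); they miss things now and then, are a little off and sometimes report something else, mostly with a low value. They report only what shows in the picture. A call takes as long as a camera call.
- vision.find_in(camera, target): "position" ([column, row] in pixels, amid what is visible of it).
- vision.masks_of(camera, target): "region" (384x512 bool, what is visible of it) and "position" ([column, row] in pixels, amid what is visible of it).
The state is a dict: "t": time; "q": joint angles; "qd": joint speeds; "joint_torque": joint torques, N m; "tcp_pos": TCP position; "tcp_rot": TCP orientation; "force": force on the tool from outside, world axes, zero at the start; "moment": the same for the moment, N m; "width": finger opening in m; "grip_force": force on a finger pad.
Only numpy, scipy, OpenCV 4.12 (cv2) and the standard library are available. Lean on these libraries where they do the work, as an engineer would, in place of code of your own. Each camera call takes 0.05 s, during which the arm holds its last target. There are 200 camera calls.

### The job

First fold up the panel of the little bench lamp to about 60 degrees so that it rakes light over the work. Then dry-fit the edging: lay every loose square-section strip on the bench top flush along a long edge of the board of its own length, no gap along the joint and the ends level, one strip to an edge (either long edge will do). Leave the other things on the bench where they are.

Things in the scene. Friction and masses are not known exactly. Their poses are not given: they have to be found in the camera images.
- board_a_mid (a point): large pine board, loose, lying flat on the bench top (z = 0): 95 mm (x) by 135 mm (y) by 19 mm thick, 0.15 kg; the point is the centre of the board, its y axis runs along the long edges, which lie at x = +47.5 and -47.5 mm
- board_b_mid (a point): small pine board, loose, lying flat on the bench top: 75 mm (x) by 100 mm (y) by 24 mm thick, 0.11 kg; the point is the centre of the board, its y axis runs along the long edges, which lie at x = +37.5 and -37.5 mm
- long_1_mid (a point): edging strip of dark square-section wood, 19 x 19 mm and 135 mm long, 50 g, lying on the bench; its point is the centre of the strip and its y axis runs along the 135 mm length. Belongs to the large board. May be absent.
- long_2_mid (a point): edging strip of dark square-section wood, 19 x 19 mm and 135 mm long, 50 g, lying on the bench; its point is the centre of the strip and its y axis runs along the 135 mm length. Belongs to the large board. May be absent.
- short_1_mid (a point): edging strip of dark square-section wood, 24 x 24 mm and 100 mm long, 50 g, lying on the bench; its point is the centre of the strip and its y axis runs along the 100 mm length. Belongs to the small board. May be absent.
- short_2_mid (a point): edging strip of dark square-section wood, 24 x 24 mm and 100 mm long, 50 g, lying on the bench; its point is the centre of the strip and its y axis runs along the 100 mm length. Belongs to the small board. May be absent.
- lamp: base of the small grey folding lamp, fixed on the steel plate at the right of the bench: 90 (x) x 130 (y) x 20 mm; origin under its centre; its x axis points from the front to the hinge side, y along the hinge, z up
- lamp_hinge (a point): middle of the lamp's hinge axis, which runs along the lamp's y
- lamp_handle (a point): middle of the round steel handle bar on top of the lamp panel near its front edge: 9 mm thick, 70 mm long along the lamp's y, 30 mm clear of the panel's upper face; it swings with the panel at 90.5 mm from the hinge axis (at joint 0 it lies 83 mm in front of the axis and 36 mm above it)
- plywood_corner (a point): front left top corner of the fixed plywood base that carries the belt sander, 30 mm above the bench, beside the small board: its front edge runs from here 0.14 m away from the robot and 0.55 m to the right, its left edge 0.54 m away and 0.13 m to the left; over it the sander's motor, up to 0.25 m high, begins 0.12 m farther from the robot
- lamp_panel (a joint): angle of the lamp panel in rad, 0 folded flat, growing as its front edge rises, 1.05 = 60 degrees, stop at 1.9; a stiff hinge that stays where it is left (about 4 N at the handle)
- oil_can: green oil can with a spout, 69x82x167 mm, on the plywood beside the sander, bystander; origin under its centre
- tape_measure: tape measure, 37x80x62 mm, bystander; origin under its centre
- nut_big: hex nut, 30 mm across, 16 mm tall, bystander; origin under its centre
- screwdriver: screwdriver 212 mm long on the plywood in front of the sander, bystander; origin under its centre

How it is judged (in metres and radians):
On the way:
1. the lamp panel is raised to about 60 degrees (value of joint lamp_panel between 0.89 and 1.2 rad), for 0.3 s.
At the end, for the whole second after the job is handed in: the lamp panel stands at 51 to 69 degrees, and every strip present lies against a long edge of the board of its own length: gap at most 2.5 mm, parallel within 2 degrees, ends level within 7 mm, strip and board on the same level (all of step 1 and (x of long_1_mid in the frame of board_a_mid between 0.0545 and 0.0595 m or x of long_1_mid in the frame of board_a_mid between -0.0595 and -0.0545 m) and y of long_1_mid in the frame of board_a_mid between -0.007 and 0.007 m and z of long_1_mid in the frame of board_a_mid between -0.006 and 0.006 m and angle between the y axis of each of long_1_mid, long_2_mid and the y axis of board_a_mid, either way round below 0.035 rad and (x of long_2_mid in the frame of board_a_mid between 0.0545 and 0.0595 m or x of long_2_mid in the frame of board_a_mid between -0.0595 and -0.0545 m) and y of long_2_mid in the frame of board_a_mid between -0.007 and 0.007 m and z of long_2_mid in the frame of board_a_mid between -0.006 and 0.006 m and (x of short_1_mid in the frame of board_b_mid between 0.047 and 0.052 m or x of short_1_mid in the frame of board_b_mid between -0.052 and -0.047 m) and y of short_1_mid in the frame of board_b_mid between -0.007 and 0.007 m and z of short_1_mid in the frame of board_b_mid between -0.006 and 0.006 m and angle between the y axis of each of short_1_mid, short_2_mid and the y axis of board_b_mid, either way round below 0.035 rad and (x of short_2_mid in the frame of board_b_mid between 0.047 and 0.052 m or x of short_2_mid in the frame of board_b_mid between -0.052 and -0.047 m) and y of short_2_mid in the frame of board_b_mid between -0.007 and 0.007 m and z of short_2_mid in the frame of board_b_mid between -0.006 and 0.006 m); the robot touches nothing.
It fails at once if another thing on the bench is shifted by more than 4 cm (distance of any of oil_can, tape_measure, nut_big, screwdriver from where it was at the start of the episode above 0.04 m).
Of long_1, short_1, long_2, short_2 only 3 to 4 are there at a start; the rules pass over those that are not, and their reading is None.
At some moment in a run one of board_a, board_b may be knocked a few centimetres aside while the robot is not near it.
Once in a run the grip may slacken for a moment while it holds something.
It also fails if it takes over 210 s, if anything falls off the work surface, if the arm or the gripper's body presses on something with over 40 N, if the wrist force passes 120 N, or if a joint passes its speed limit or range.

## Working session

There is one attempt and no reset: what is moved stays moved. The work goes in short steps, Python scripts to look and compute and a tool call to move; the robot and the scene stay as the last step left them, time stands still between calls to the robot, and variables do not carry over. Pictures are saved under pics/ and viewed, at most 14 in all, crops included, and the job is handed in when it is done.

Besides the shell and the picture viewer there is one more tool, called after ">>>" in YAML: its name, and indented under it one key for each argument. send_rows: Moves the arm, as the interface text tells. Its arguments: {"type":"object","properties":{"plan":{"type":"array","items":{"type":"array"}},"grip_force":{"type":"number"}},"required":["plan"]}

```bash
mkdir -p pics; ls; cat > h.py <<'E'
import numpy as np, cv2
from workcell import status, vision, job, bot
def cal(n):
    c=vision.calibration(n); f=192/np.tan(np.radians(c['fovy'])/2)
    R=cv2.Rodrigues(np.array(c['rvec'],float))[0]; return f,c['cx'],c['cy'],R,np.array(c['tvec'],float).ravel()
def cloud(n,d):
    f,cx,cy,R,t=cal(n); v,u=np.mgrid[:384,:512]
    P=np.dstack([(u-cx)/f*d,(v-cy)/f*d,d]); return (P-t)@R   # world
def snap(n,name=None):
    p,d=vision.get_image(n)
    if name: cv2.imwrite('pics/'+name,cv2.cvtColor(p,cv2.COLOR_RGB2BGR))
    return p,d
E
python3 - <<'E'
from h import *
np.set_printoptions(precision=3,suppress=True)
for n in ('top','side'):
    p,d=snap(n,n+'0.png'); f,cx,cy,R,t=cal(n); print(n,f,cx,cy,-R.T@t,R[2])
    np.savez(n+'0.npz',p=p,d=d)
o=status.get_obs(); print(o['t'],o['tcp_pos'],o['tcp_rot'],o['width'],bot.grasp_offset)
E
```

```text
pics
top 479.062219383958 253.0116788451685 183.84604061277452 [ 0.123 -0.028  1.66 ] [ 0.211 -0.005 -0.977]
side 425.60231054889266 266.1749626142411 192.3862612564875 [1.046 0.802 0.814] [-0.443 -0.66  -0.606]
0.1 [ 0.205 -0.616  0.231] [[ 0.949  0.316 -0.   ]
 [ 0.316 -0.949  0.001]
 [ 0.    -0.001 -1.   ]] 0.08513706601349509 0.0187
```

View pics/top0.png

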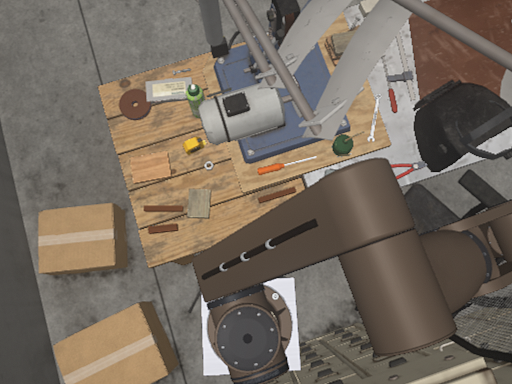

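View pics/side0.png

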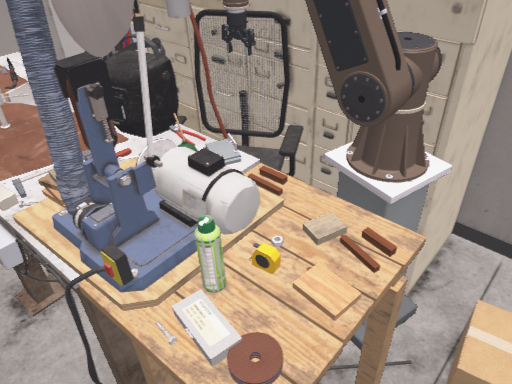

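Top view: large board at (150,167), small board (199,203), strips at (163,209), (163,228), (277,195). The side view shows a second strip beside the third, at (265,183)/(272,174), and the lamp near (222,152).

```bash
cat >> h.py <<'E'
def rect(n,name,zmin,zmax,d=None,er=1):
    """mask detections -> world points of top face: centre, yaw of long axis, dims"""
    if d is None: d=vision.get_image(n)[1]
    W=cloud(n,d); out=[]
    for r in vision.masks_of(n,name):
        m=cv2.erode(r['region'].astype(np.uint8),np.ones((3,3)),iterations=er)>0 if er else r['region']
        P=W[m&(d>0)]; z=P[:,2]; P=P[(z>zmin)&(z<zmax)]
        if len(P)<15: continue
        (c,s,a)=cv2.minAreaRect((P[:,:2]*1000).astype(np.float32))
        if s[0]<s[1]: a+=90; s=s[::-1]
        out.append((round(r['confidence'],2),np.round(r['position']),np.round(c),np.round(s),round((a+90)%180-90,1),round(float(np.median(P[:,2]))*1000,1),len(P)))
    return out
E
python3 - <<'E'
from h import *
np.set_printoptions(precision=3,suppress=True)
for n in ('top','side'):
    for k,(a,b) in dict(board_a_mid=(.012,.026),board_b_mid=(.016,.032),long_1_mid=(.014,.03),short_1_mid=(.014,.03),lamp=(.0,.1),lamp_panel=(0,.1),lamp_handle=(0.02,.12),nut_big=(.008,.03),tape_measure=(.01,.1)).items():
        print(n,k)
        for r in rect(n,k,a,b,er=0): print('   ',*r)
E
```

```text
top board_a_mid
    0.84 [148. 165.] [561. 322.] [136.  96.] -82.6 19.1 880
top board_b_mid
    0.94 [198. 202.] [421. 154.] [101.  76.] -5.3 24.5 597
top long_1_mid
    0.74 [164. 209.] [412. 280.] [134.  20.] 86.2 19.8 212
top short_1_mid
    0.76 [167. 228.] [341. 279.] [94. 25.] -86.8 23.8 175
    0.49 [279. 192.] [ 436. -118.] [133.  20.] -75.9 19.5 190
top lamp
    0.39 [329. 173.] [ 507. -303.] [33. 14.] -64.7 36.9 38
top lamp_panel
top lamp_handle
top nut_big
    0.53 [208. 165.] [555. 113.] [25. 18.] -3.7 14.4 20
top tape_measure
    0.76 [190. 145.] [628. 163.] [74. 39.] -67.1 57.5 260
side board_a_mid
side board_b_mid
    0.55 [323. 229.] [421. 157.] [103.  77.] -4.6 22.0 712
side long_1_mid
    0.85 [359. 253.] [412. 283.] [136.  22.] 87.1 17.2 292
side short_1_mid
    0.9 [381. 240.] [342. 285.] [100.  29.] -85.3 21.8 309
side lamp
    0.95 [227. 151.] [ 449. -366.] [194.  96.] -80.3 36.3 556
side lamp_panel
side lamp_handle
    0.77 [227. 147.] [ 455. -341.] [129.  86.] 79.9 36.8 458
side nut_big
side tape_measure
    0.84 [266. 258.] [630. 171.] [68. 37.] -65.6 46.0 589
```

```bash
python3 - <<'E'
import cv2
a=cv2.imread('pics/side0.png')[110:260,150:420]; cv2.imwrite('pics/c1.png',cv2.resize(a,None,fx=2.9,fy=2.9,interpolation=cv2.INTER_CUBIC))
E
```

```text
(no output)
```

View pics/c1.png

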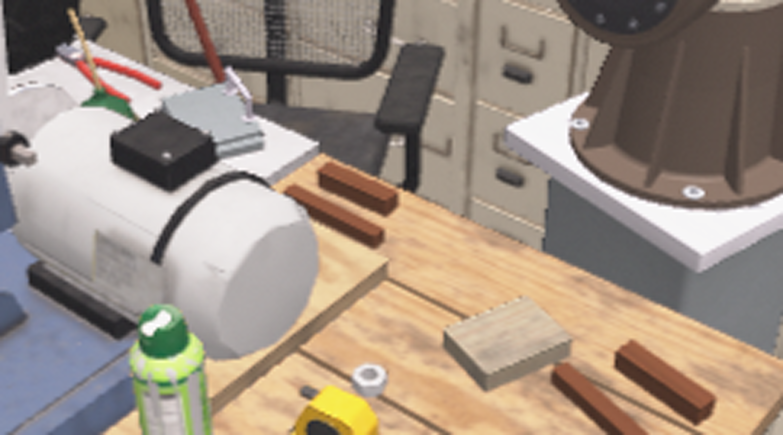

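```bash
python3 - <<'E'
from h import *
np.set_printoptions(precision=3,suppress=True)
z=np.load('side0.npz'); W=cloud('side',z['d'])
sub=W[125:175,195:250]
for a,b in ((.03,.045),(.045,.055),(.055,.065),(.065,.075),(.075,.09),(.09,.12)):
    m=(sub[...,2]>a)&(sub[...,2]<b)&(sub[...,1]<-.2); P=sub[m]
    v,u=np.nonzero(m)
    print(a,b,len(P)); 
    if len(P): print(np.percentile(P,[0,10,50,90,100],axis=0), np.median(u)+195,np.median(v)+125)
    if a>.05 and a<.08:
        for p,uu,vv in list(zip(P,u,v))[::4]: print(uu+195,vv+125,p)
r=vision.masks_of('side','lamp')
m=r[0]['region']; P=cloud('side',vision.get_image('side')[1])[m]
for c in range(0,1):
    h=np.histogram(P[:,2],bins=np.arange(-.05,.12,.01)); print(h)
Q=P[(P[:,2]>.03)&(P[:,2]<.05)]; 
hull=cv2.convexHull((Q[:,:2]*1000).astype(np.float32)); print(cv2.approxPolyDP(hull,4,True)[:,0])
E
```

```text
0.03 0.045 436
[[ 0.405 -0.409  0.031]
 [ 0.424 -0.394  0.034]
 [ 0.453 -0.347  0.036]
 [ 0.483 -0.288  0.039]
 [ 0.498 -0.275  0.045]] 224.0 148.0
0.045 0.055 13
[[ 0.411 -0.371  0.046]
 [ 0.413 -0.371  0.047]
 [ 0.419 -0.365  0.051]
 [ 0.429 -0.298  0.054]
 [ 0.429 -0.297  0.055]] 230.0 139.0
0.055 0.065 8
[[ 0.417 -0.37   0.056]
 [ 0.417 -0.37   0.057]
 [ 0.428 -0.322  0.061]
 [ 0.469 -0.298  0.065]
 [ 0.555 -0.297  0.065]] 231.5 145.0
228 135 [ 0.417 -0.37   0.065]
236 145 [ 0.427 -0.299  0.061]
0.065 0.075 39
[[ 0.411 -0.374  0.066]
 [ 0.414 -0.364  0.067]
 [ 0.424 -0.334  0.071]
 [ 0.553 -0.302  0.072]
 [ 0.561 -0.296  0.073]] 232.0 140.0
228 133 [ 0.414 -0.374  0.07 ]
230 134 [ 0.412 -0.363  0.07 ]
229 136 [ 0.423 -0.352  0.071]
232 137 [ 0.419 -0.338  0.072]
231 139 [ 0.424 -0.337  0.066]
233 140 [ 0.427 -0.317  0.073]
235 141 [ 0.424 -0.31   0.071]
236 142 [ 0.425 -0.302  0.071]
235 144 [ 0.431 -0.298  0.068]
197 150 [ 0.553 -0.343  0.066]
0.075 0.09 5
[[ 0.424 -0.343  0.076]
 [ 0.478 -0.342  0.076]
 [ 0.563 -0.335  0.078]
 [ 0.564 -0.333  0.082]
 [ 0.565 -0.333  0.082]] 195.0 148.0
230 136 [ 0.424 -0.343  0.076]
195 150 [ 0.565 -0.333  0.076]
0.09 0.12 0
(array([  0,   0,   0,   0,   0,   5,  38,  42, 395,  23,  11,  19,  12,
         0,   0,   0]), array([-0.05, -0.04, -0.03, -0.02, -0.01,  0.  ,  0.01,  0.02,  0.03,
        0.04,  0.05,  0.06,  0.07,  0.08,  0.09,  0.1 ,  0.11]))
[[ 488.897 -406.882]
 [ 493.362 -361.292]
 [ 484.965 -285.38 ]
 [ 428.715 -273.863]
 [ 406.723 -369.215]
 [ 406.741 -398.094]]
```

```bash
cat >> h.py <<'E'
from scipy.spatial.transform import Rotation as Rn
def down(a):  # a: world angle (deg) of tool y
    a=np.radians(a); y=np.array([np.cos(a),np.sin(a),0]); z=np.array([0,0,-1.]); return np.column_stack([np.cross(y,z),y,z])
def go(*wps):
    """wps: (x,y,z mm, angle of tool y) -> turn, shift rel to current"""
    o=status.get_obs(); R=np.array(o['tcp_rot']); p=np.array(o['tcp_pos'])*1000
    print('t %.2f tcp %s ang %.1f w %.1f'%(o['t'],np.round(p,1),np.degrees(np.arctan2(R[1,1],R[0,1])),o['width']*1000), 'F',np.round(o['force'],1),'q',np.round(o['q'],0))
    for w in wps:
        # choose equivalent angle nearest
        best=min((Rn.from_matrix(R.T@down(w[3]+k)).as_rotvec() for k in (0,180)),key=np.linalg.norm)
        print(w,'turn',np.round(best,3),'shift cm',np.round(R.T@(np.array(w[:3])-p)/10,2))
E
python3 - <<'E'
from h import *
go((421,-335,180,-13.3),(421,-335,52,-13.3))
E
```

```text
t 2.00 tcp [ 205.6 -616.6  231.3] ang -71.6 w 85.7 F [ 0.7 -0.2 -0.4] q [-74.  28.  91.   0.  61.  -3.]
(421, -335, 180, -13.3) turn [ 0.     0.    -1.017] shift cm [ 29.34 -19.9    5.13]
(421, -335, 52, -13.3) turn [ 0.     0.    -1.017] shift cm [ 29.34 -19.9   17.93]
```

>>> send_rows:
  plan:
    - [[0, 0, -1.017], [29.3, -19.9, 5.1], 1]
    - [[0, 0, -1.017], [29.3, -19.9, 5.1], 1]
    - [[0, 0, -1.017], [29.3, -19.9, 5.1], 1]
    - [[0, 0, -1.017], [29.3, -19.9, 5.1], 1]
    - [[0, 0, -1.017], [29.3, -19.9, 5.1], 1]
    - [[0, 0, -1.017], [29.3, -19.9, 5.1], 1]
    - [[0, 0, -1.017], [29.3, -19.9, 5.1], 1]
    - [[0, 0, -1.017], [29.3, -19.9, 5.1], 1]
    - [[0, 0, -1.017], [29.3, -19.9, 5.1], 1]
    - [[0, 0, -1.017], [29.3, -19.9, 5.1], 1]
    - [[0, 0, -1.017], [29.3, -19.9, 5.1], 1]
    - [[0, 0, -1.017], [29.3, -19.9, 5.1], 1]
  grip_force: 40

```text
t: 3.0
tcp_pos: [0.4206, -0.3355, 0.1805]
tcp_rot: [[0.23, 0.973, 0.0], [0.973, -0.23, -0.0], [-0.0, 0.0, -1.0]]
force: [-0.1, 0.3, 0.6]
width: 0.0854
grip_force: 0.0
```

```bash
python3 - <<'E'
from h import *
p,d=snap('side','s1.png'); 
p2,d2=snap('top','t1.png')
a=p[100:200,170:290]; b=p2[140:240,240:360]
cv2.imwrite('pics/c2.png',cv2.cvtColor(np.vstack([cv2.resize(x,(720,600)) for x in (a,b)]),cv2.COLOR_RGB2BGR)[:, :] if 0 else cv2.cvtColor(np.hstack([cv2.resize(x,(400,333),interpolation=cv2.INTER_CUBIC) for x in (a,b)]),cv2.COLOR_RGB2BGR))
go((421,-335,110,-13.3),(421,-335,52,-13.3))
E
```

```text
t 3.10 tcp [ 420.2 -336.1  180.5] ang -13.4 w 85.3 F [-0.4  1.2 -0.4] q [-42.  22. 109.  -0.  49. -28.]
(421, -335, 110, -13.3) turn [ 0.     0.    -0.001] shift cm [0.13 0.05 7.05]
(421, -335, 52, -13.3) turn [ 0.     0.    -0.001] shift cm [ 0.13  0.05 12.85]
```

View pics/c2.png

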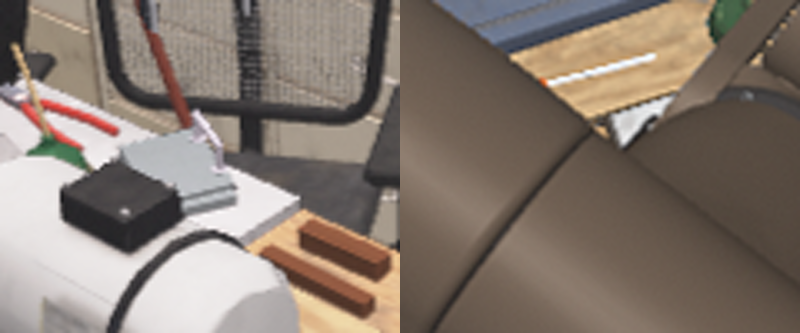

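The side crop shows the handle loop at the robot-side edge of the lamp, about (228,134)-(236,149), matching the depth estimate. I'm descending now.

>>> send_rows:
  plan:
    - [[0, 0, 0], [0.1, 0.05, 4], 1]
    - [[0, 0, 0], [0.1, 0.05, 8], 1]
    - [[0, 0, 0], [0.1, 0.05, 10.5], 1]
    - [[0, 0, 0], [0.1, 0.05, 12.8], 1]
    - [[0, 0, 0], [0.1, 0.05, 12.8], 1]
    - [[0, 0, 0], [0.1, 0.05, 12.8], 0.3]
    - [[0, 0, 0], [0.1, 0.05, 12.8], 0]
    - [[0, 0, 0], [0.1, 0.05, 12.8], 0]
    - [[0, 0, 0], [0.1, 0.05, 12.8], 0]
    - [[0, 0, 0], [0.1, 0.05, 12.8], 0]
    - [[0, 0, 0], [0.1, 0.05, 12.8], 0]
    - [[0, 0, 0], [0.1, 0.05, 12.8], 0]

```text
t: 4.1
tcp_pos: [0.4201, -0.334, 0.0527]
tcp_rot: [[0.229, 0.973, -0.002], [0.973, -0.229, 0.0], [0.0, -0.002, -1.0]]
force: [-13.0, -1.8, 8.2]
width: 0.0075
grip_force: 39.7
```

>>> send_rows:
  plan:
    - [[0, 0, 0], [0, 0.33, -0.72], 0]
    - [[0, 0, 0], [0, 0.75, -1.39], 0]
    - [[0, 0, 0], [0, 1.21, -2.03], 0]
    - [[0, 0, 0], [0, 1.73, -2.62], 0]
    - [[0, 0, 0], [0, 2.3, -3.17], 0]
    - [[0, 0, 0], [0, 2.91, -3.67], 0]
    - [[0, 0, 0], [0, 3.56, -4.11], 0]
    - [[0, 0, 0], [0, 4.25, -4.5], 0]
    - [[0, 0, 0], [0, 4.97, -4.82], 0]
    - [[0, 0, 0], [0, 5.72, -5.08], 0]
    - [[0, 0, 0], [0, 6.5, -5.27], 0]
    - [[0, 0, 0], [0, 7.27, -5.39], 0]

```text
t: 5.1
tcp_pos: [0.4912, -0.3496, 0.1065]
tcp_rot: [[0.23, 0.973, -0.002], [0.973, -0.23, 0.002], [0.002, -0.003, -1.0]]
force: [-3.3, 8.1, -2.3]
width: 0.0074
grip_force: 40.2
```

>>> send_rows:
  plan:
    - [[0, 0, 0], [0, 0, 0], 0]
    - [[0, 0, 0], [0, 0, 0], 0]
    - [[0, 0, 0], [0, 0, 0], 0]
    - [[0, 0, 0], [0, 0, 0], 0]
    - [[0, 0, 0], [0, 0, 0], 0]

```text
t: 5.52
tcp_pos: [0.4923, -0.3499, 0.1066]
tcp_rot: [[0.23, 0.973, -0.0], [0.973, -0.23, 0.001], [0.001, -0.0, -1.0]]
force: [2.9, 8.2, 5.3]
width: 0.0074
grip_force: 40.7
```

```bash
python3 - <<'E'
from h import *
p,d=snap('side'); a=p[90:190,170:290]
cv2.imwrite('pics/c3.png',cv2.cvtColor(cv2.resize(a,(600,500),interpolation=cv2.INTER_CUBIC),cv2.COLOR_RGB2BGR)); go()
E
```

```text
t 5.57 tcp [ 492.2 -349.9  106.5] ang -13.3 w 7.2 F [2.  9.7 4.8] q [-38.  32. 104.   0.  44. -25.]
```

View pics/c3.png

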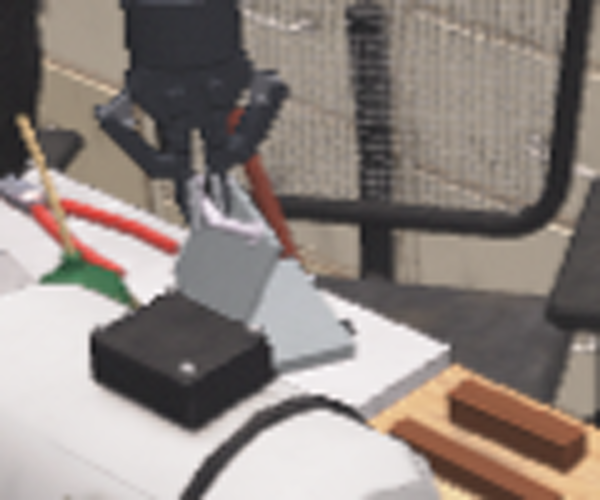

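The panel stands at about 60°, with the gripper on the bar at crop (225,210). I'll open only slightly, so the finger doesn't push the panel, and lift.

>>> send_rows:
  plan:
    - [[0, 0, 0], [0, 0, 0], 0.2]
    - [[0, 0, 0], [0, 0, 0], 0.2]
    - [[0, 0, 0], [0, 0, 0], 0.2]
    - [[0, 0, 0], [0, 0, 0], 0.2]
    - [[0, 0, 0], [0, 0, -2], 0.2]
    - [[0, 0, 0], [0, 0, -4], 0.2]
    - [[0, 0, 0], [0, 0, -8], 0.2]
    - [[0, 0, 0], [0, 0, -12], 0.3]
    - [[0, 0, 0], [0, 0, -12], 1]
    - [[0, 0, 0], [0, 0, -12], 1]

```text
t: 6.4
tcp_pos: [0.4932, -0.352, 0.2289]
tcp_rot: [[0.23, 0.973, 0.004], [0.973, -0.23, -0.003], [-0.002, 0.004, -1.0]]
force: [0.7, 0.9, 0.3]
width: 0.0488
grip_force: 0.0
```

```bash
python3 - <<'E'
from h import *
np.set_printoptions(precision=3,suppress=True)
p,d=snap('side'); W=cloud('side',d)
r=vision.masks_of('side','lamp')[0]; m=cv2.erode(r['region'].astype(np.uint8),np.ones((3,3)))>0
P=W[m]; P=P[(P[:,2]>.03)&(P[:,2]<.11)]
L=np.array([.973,-.23,0]); x=(P-[.502,-.354,0])@L
# RANSAC-free: plane fit in (x,z): print hist of z vs x
for lo in np.arange(.03,.11,.01):
    s=(P[:,2]>=lo)&(P[:,2]<lo+.01); print(round(lo,2),s.sum(),np.percentile(x[s],[10,50,90]) if s.any() else '')
v=rect('side','long_1_mid',.012,.03,er=0); print(*v,sep='\n'); print(*rect('side','short_1_mid',.014,.03,er=0),sep='\n')
go()
E
```

```text
0.03 2 [-0.001  0.001  0.002]
0.04 22 [-0.006 -0.003  0.   ]
0.05 39 [-0.014 -0.009 -0.006]
0.06 47 [-0.018 -0.014 -0.011]
0.07 56 [-0.024 -0.02  -0.017]
0.08 39 [-0.03  -0.026 -0.023]
0.09 45 [-0.036 -0.031 -0.028]
0.1 51 [-0.038 -0.036 -0.031]
(0.64, array([361., 254.]), array([411., 283.]), array([133.,  22.]), 87.3, 16.7, 304)
(0.83, array([380., 241.]), array([342., 284.]), array([101.,  27.]), -86.5, 21.7, 298)
t 6.70 tcp [ 491.6 -350.6  225. ] ang -13.3 w 85.3 F [0.4 1.6 0.4] q [-38.  24.  98.  -0.  58. -25.]
```

```bash
cat >> h.py <<'E'
def strips(n,box=(200,1000,-300,450),pd=None,zlo=.013,zhi=.032):
    p,d=pd or vision.get_image(n); W=cloud(n,d); h=cv2.cvtColor(p,cv2.COLOR_RGB2HSV).astype(int)
    m=((h[...,0]<14)|(h[...,0]>172))&(h[...,1]>90)&(h[...,2]<170)&(W[...,2]>zlo)&(W[...,2]<zhi)
    X,Y=W[...,0]*1000,W[...,1]*1000; m&=(X>box[0])&(X<box[1])&(Y>box[2])&(Y<box[3])
    k,l,st,_=cv2.connectedComponentsWithStats(m.astype(np.uint8),connectivity=8)
    for i in range(1,k):
        if st[i,4]<40: continue
        P=W[l==i]; zt=np.median(P[:,2]); c,s,a=cv2.minAreaRect((P[:,:2]*1000).astype(np.float32))
        if s[0]<s[1]: a+=90; s=s[::-1]
        print(n,'px',st[i,:4],'n',st[i,4],'c',np.round(c),'dim',np.round(s),'axis',round((a+90)%180-90,1),'z',round(zt*1000,1))
E
python3 - <<'E'
from h import *
strips('side'); strips('top')
E
```

```text
side px [260 166  27  15] n 166 c [ 387. -138.] dim [102.  27.] axis -75.2 z 21.0
side px [248 174  35  18] n 156 c [ 437. -116.] dim [132.  21.] axis -76.5 z 16.7
side px [362 228  35  25] n 302 c [341. 284.] dim [100.  29.] axis -85.1 z 21.6
side px [341 235  39  34] n 304 c [412. 283.] dim [135.  22.] axis 87.1 z 17.1
side px [227 332  56  52] n 2084 c [801. 380.] dim [113. 110.] axis 14.8 z 23.0
top px [119  89  31  29] n 626 c [801. 381.] dim [114. 105.] axis 19.8 z 24.4
top px [144 205  39   6] n 190 c [411. 280.] dim [133.  20.] axis 86.7 z 20.2
top px [148 224  30   9] n 191 c [340. 281.] dim [101.  24.] axis -88.6 z 24.8
```

```bash
python3 - <<'E'
from h import *
go((411.5,281.5,200,-3)); 
z=np.load('top0.npz'); W=cloud('top',z['d']).reshape(-1,3)*1000
# occupancy map 25mm cells of max z
print('     y:',*range(420,-20,-25))
for x in range(780,340,-20):
    row=[]
    for y in range(420,-20,-25):
        s=(abs(W[:,0]-x)<10)&(abs(W[:,1]-y)<12.5); row.append('%4d'%np.percentile(W[s,2],95) if s.any() else '   .')
    print(x,*row)
E
```

```text
t 6.80 tcp [ 491.8 -350.8  225.3] ang -13.3 w 85.5 F [0.  1.1 0. ] q [-38.  24.  98.  -0.  58. -25.]
(411.5, 281.5, 200, -3) turn [-0.001 -0.001 -0.18 ] shift cm [ 59.69 -22.35   2.6 ]
     y: 420 395 370 345 320 295 270 245 220 195 170 145 120 95 70 45 20 -5
780   30   29   29   31   26    4    6    7    9    6  177  209  211    .    .    .  171    .
760   26   30   33   30   20    4    5    5    5    3  191  214  216  175  196  210  213  213
740    7   23   27   16    7    6    8    7    5    5  172  190  183  209  725  216  227  229
720    7    6    6    6    7    5    4    5    7    7    8    7  215  223  675  232  745  271
700    5    6    5    6    8    5    7    6    7    6    4    5  225  235  747  781  776  274
680    6    5    7    5    6    6    8    2    4    8    6    5  232  243  243  270  275  274
660    6    4    6    6    7    5    5    5    7    2    5   57  229  243  244  255  274  273
640    6    5    5    5    6    7    4    6    7   66   69   67  223  240  241  241  257  235
620    5    7    6    8   15   19   22    5    7   60   67   63  169  230  233  231  225
[... 527 characters left out ...]
 7    5    6    7    6    6    7   35   35
480    .    6    7    7    6    4    8    6    5   14   20    8    7    7    8    5   30   36
460    .    5    7    7    8    5    5    4    6   27   30   29   36    5    6    8    5   36
440    .    3    5    6    7    6    5    6    5   28   30   30   28   10    4    2    3   19
420    .    9    5   22   23   24   22   23   22   26   30   31   32    6    5    5    6    6
400    .    0    6   21   22   25   24   24   22   28   29   29   27    5    7    6    7    4
380    .    .    6    7    6    5    5    5    4   28   31   30   30    6    4    7    7    5
360    .    .    6    6    6   23   26   28    9    4    7   24   19    4    7    6    4    6
```

>>> send_rows:
  plan:
    - [[0, 0, -0.18], [59.7, -22.3, 2.6], 1]
    - [[0, 0, -0.18], [59.7, -22.3, 2.6], 1]
    - [[0, 0, -0.18], [59.7, -22.3, 2.6], 1]
    - [[0, 0, -0.18], [59.7, -22.3, 2.6], 1]
    - [[0, 0, -0.18], [59.7, -22.3, 2.6], 1]
    - [[0, 0, -0.18], [59.7, -22.3, 2.6], 1]
    - [[0, 0, -0.18], [59.7, -22.3, 2.6], 1]
    - [[0, 0, -0.18], [59.7, -22.3, 2.6], 1]
    - [[0, 0, -0.18], [59.7, -22.3, 2.6], 1]
    - [[0, 0, -0.18], [59.7, -22.3, 2.6], 1]
    - [[0, 0, -0.18], [59.7, -22.3, 2.6], 1]
    - [[0, 0, -0.18], [59.7, -22.3, 2.6], 1]

```text
t: 7.8
tcp_pos: [0.4288, 0.1465, 0.2057]
tcp_rot: [[0.052, 0.999, -0.0], [0.999, -0.052, -0.0], [-0.0, -0.0, -1.0]]
force: [1.7, -0.5, -0.1]
width: 0.085
grip_force: 0.0
```

```bash
python3 - <<'E'
from h import *
go((411.5,281.5,150,-3),(411.5,281.5,4,-3))
E
```

```text
t 7.80 tcp [428.8 146.5 205.7] ang -3.0 w 85.0 F [ 1.7 -0.5 -0.1] q [ 15.  14. 118.   0.  48.  18.]
(411.5, 281.5, 150, -3) turn [-0.  0.  0.] shift cm [13.39 -2.43  5.57]
(411.5, 281.5, 4, -3) turn [-0.  0.  0.] shift cm [13.39 -2.43 20.17]
```

>>> send_rows:
  plan:
    - [[0, 0, 0], [13.4, -2.4, 5.5], 0.5]
    - [[0, 0, 0], [13.4, -2.4, 5.5], 0.5]
    - [[0, 0, 0], [13.4, -2.4, 5.5], 0.5]
    - [[0, 0, 0], [13.4, -2.4, 5.5], 0.5]
    - [[0, 0, 0], [13.4, -2.4, 5.5], 0.5]
    - [[0, 0, 0], [13.4, -2.4, 9], 0.5]
    - [[0, 0, 0], [13.4, -2.4, 13], 0.5]
    - [[0, 0, 0], [13.4, -2.4, 16], 0.5]
    - [[0, 0, 0], [13.4, -2.4, 16], 0.5]
    - [[0, 0, 0], [13.4, -2.4, 16], 0.5]

```text
t: 8.63
tcp_pos: [0.4117, 0.2788, 0.0451]
tcp_rot: [[0.052, 0.999, -0.003], [0.999, -0.052, -0.002], [-0.002, -0.003, -1.0]]
force: [1.1, 0.4, 0.2]
width: 0.0426
grip_force: 0.0
```

```bash
python3 - <<'E'
from h import *
go((411.5,281.5,4,-3))
E
```

```text
t 8.63 tcp [411.7 278.8  45.1] ang -3.0 w 42.6 F [1.1 0.4 0.2] q [ 31.  32. 120.  -0.  28.  34.]
(411.5, 281.5, 4, -3) turn [-0.003  0.002  0.   ] shift cm [ 0.28 -0.02  4.11]
```

>>> send_rows:
  plan:
    - [[0, 0, 0], [0.28, 0, 2], 0.5]
    - [[0, 0, 0], [0.28, 0, 4.1], 0.5]
    - [[0, 0, 0], [0.28, 0, 4.1], 0.5]
    - [[0, 0, 0], [0.28, 0, 4.1], 0]
    - [[0, 0, 0], [0.28, 0, 4.1], 0]
    - [[0, 0, 0], [0.28, 0, 4.1], 0]
    - [[0, 0, 0], [0.28, 0, 4.1], 0]
    - [[0, 0, 0], [0.28, 0, 4.1], 0]
    - [[0, 0, 0], [0.28, 0, 4.1], 0]
  grip_force: 60

```text
t: 9.38
tcp_pos: [0.4136, 0.2828, 0.0069]
tcp_rot: [[0.052, 0.999, 0.002], [0.999, -0.052, 0.001], [0.001, 0.002, -1.0]]
force: [-1.0, -2.2, 7.4]
width: 0.017
grip_force: 58.9
```

```bash
python3 - <<'E'
from h import *
for n in('top','side'):
    p,d=vision.get_image(n); print(*rect(n,'board_a_mid',.010,.028,d,er=0)); print(*rect(n,'board_b_mid',.014,.032,d,er=0))
go()
E
```

```text
(0.54, array([163., 158.]), array([576., 271.]), array([110.,  57.]), 33.2, 19.2, 314)
(0.95, array([199., 205.]), array([420., 154.]), array([100.,  74.]), -4.5, 24.2, 592)
(0.6, array([325., 290.]), array([562., 325.]), array([136.,  98.]), -82.5, 17.4, 1899)
(0.6, array([322., 227.]), array([421., 158.]), array([103.,  78.]), -6.2, 22.0, 735) (0.4, array([223., 148.]), array([ 443., -328.]), array([122.,  91.]), -82.8, 23.0, 275)
t 9.68 tcp [413.6 282.9   6.9] ang -3.0 w 17.5 F [-0.8 -2.   7.4] q [ 31.  36. 120.  -0.  23.  34.]
```

```bash
python3 - <<'E'
from h import *
go((480,314.2,60,7.5),(480,314.2,7.5,7.5))
E
```

```text
t 9.68 tcp [413.6 282.9   6.9] ang -3.0 w 17.5 F [-0.8 -2.   7.4] q [ 31.  36. 120.  -0.  23.  34.]
(480, 314.2, 60, 7.5) turn [ 0.002 -0.001 -0.183] shift cm [ 3.48  6.48 -5.29]
(480, 314.2, 7.5, 7.5) turn [ 0.002 -0.001 -0.183] shift cm [ 3.48  6.47 -0.04]
```

>>> send_rows:
  plan:
    - [[0, 0, 0], [0, 0, -2.5], 0]
    - [[0, 0, 0], [0, 0, -5], 0]
    - [[0, 0, -0.183], [3.5, 6.5, -5], 0]
    - [[0, 0, -0.183], [3.5, 6.5, -5], 0]
    - [[0, 0, -0.183], [3.5, 6.5, -5], 0]
    - [[0, 0, -0.183], [3.5, 6.5, -5], 0]
    - [[0, 0, -0.183], [3.5, 6.5, -5], 0]
    - [[0, 0, -0.183], [3.5, 6.5, -3], 0]
    - [[0, 0, -0.183], [3.5, 6.5, -1.5], 0]
    - [[0, 0, -0.183], [3.5, 6.5, -0.2], 0]
    - [[0, 0, -0.183], [3.5, 6.5, -0.2], 0]
    - [[0, 0, -0.183], [3.5, 6.5, -0.2], 0]

```text
t: 10.68
tcp_pos: [0.4782, 0.3135, 0.0068]
tcp_rot: [[-0.13, 0.991, -0.002], [0.991, 0.13, -0.001], [-0.001, -0.002, -1.0]]
force: [-0.1, 0.9, -0.5]
width: 0.0176
grip_force: 63.3
```

```bash
python3 - <<'E'
from h import *
p,d=vision.get_image('side'); print(*rect('side','board_a_mid',.010,.028,d,er=0)); strips('side',pd=(p,d),box=(200,700,-300,450))
go()
E
```

```text
(0.66, array([326., 291.]), array([562., 326.]), array([137., 100.]), -81.8, 17.4, 1899)
side px [260 166  27  15] n 163 c [ 388. -137.] dim [98. 26.] axis -74.7 z 20.6
side px [248 174  34  18] n 155 c [ 437. -113.] dim [136.  22.] axis -77.1 z 16.6
side px [372 231  25  22] n 221 c [342. 294.] dim [83. 28.] axis -87.4 z 21.8
side px [351 268  22  20] n 171 c [476. 350.] dim [62. 21.] axis -79.8 z 19.0
t 10.78 tcp [478.9 313.8   7.4] ang 7.5 w 17.5 F [-0.2 -0.1 -0.4] q [ 30.  39. 111.   0.  30.  23.]
```

>>> send_rows:
  plan:
    - [[0, 0, 0], [0, 0, 0], 0.35]
    - [[0, 0, 0], [0, 0, 0], 0.35]
    - [[0, 0, 0], [0, 0, 0], 0.35]
    - [[0, 0, 0], [0, 0, -2], 0.35]
    - [[0, 0, 0], [0, 0, -4.5], 0.35]
    - [[0, 0, -0.3], [0, -2, -5], 0.6]
    - [[0, 0, -1.571], [0, -3.1, -5], 0.6]
    - [[0, 0, -1.571], [0, -3.1, -5], 0.6]
    - [[0, 0, -1.571], [0, -3.1, -5], 0.6]
    - [[0, 0, -1.571], [0, -3.1, -5], 0.6]
    - [[0, 0, -1.571], [0, -3.1, -5], 0.6]
    - [[0, 0, -1.571], [0, -3.1, -5], 0.6]

```text
t: 11.78
tcp_pos: [0.4487, 0.31, 0.0571]
tcp_rot: [[-0.848, 0.53, 0.0], [0.53, 0.848, 0.0], [-0.0, 0.0, -1.0]]
force: [-0.3, 0.6, -0.8]
width: 0.0517
grip_force: 0.0
```

>>> send_rows:
  plan:
    - [[0, 0, -0.7], [0, 0, 0], 0.6]
    - [[0, 0, -0.7], [0, 0, 0], 0.6]
    - [[0, 0, -0.7], [0, 0, 0], 0.6]
    - [[0, 0, -0.7], [0, 0, 0], 0.6]
    - [[0, 0, -0.7], [0, 0, 0], 0.6]
    - [[0, 0, -0.7], [0, 0, 0], 0.6]
    - [[0, 0, -0.7], [0, 0, 0], 0.6]

```text
t: 12.37
tcp_pos: [0.4487, 0.31, 0.057]
tcp_rot: [[-0.99, -0.139, 0.0], [-0.139, 0.99, 0.0], [-0.0, 0.0, -1.0]]
force: [0.1, 0.5, -0.2]
width: 0.0511
grip_force: 0.0
```

```bash
python3 - <<'E'
from h import *
c=np.array([561.5,323.5]); x=np.array([.991,.13])
for k,z in ((-113,40),(-113,4),(-74.5,4)): go((*np.round(c+k*x,1),z,97.5))
p,d=vision.get_image('side'); print(*rect('side','board_a_mid',.010,.028,d,er=0)); strips('side',pd=(p,d),box=(370,700,100,450))
E
```

```text
t 12.37 tcp [448.7 310.   57. ] ang 98.0 w 51.1 F [ 0.1  0.5 -0.2] q [ 31.  33. 113.   0.  33. -67.]
(np.float64(449.5), np.float64(308.8), 40, 97.5) turn [0.    0.    0.008] shift cm [-0.06 -0.13  1.7 ]
t 12.37 tcp [448.7 310.   57. ] ang 98.0 w 51.1 F [ 0.1  0.5 -0.2] q [ 31.  33. 113.   0.  33. -67.]
(np.float64(449.5), np.float64(308.8), 4, 97.5) turn [0.    0.    0.008] shift cm [-0.06 -0.13  5.3 ]
t 12.37 tcp [448.7 310.   57. ] ang 98.0 w 51.1 F [ 0.1  0.5 -0.2] q [ 31.  33. 113.   0.  33. -67.]
(np.float64(487.7), np.float64(313.8), 4, 97.5) turn [0.    0.    0.008] shift cm [-3.91 -0.17  5.3 ]
(0.92, array([326., 288.]), array([562., 325.]), array([137.,  98.]), -82.4, 17.4, 1903)
side px [326 255  47  33] n 343 c [482. 314.] dim [134.  21.] axis -81.9 z 17.1
```

>>> send_rows:
  plan:
    - [[0, 0, 0.008], [0, -0.1, 2.5], 0.6]
    - [[0, 0, 0.008], [0, -0.1, 5.3], 0.6]
    - [[0, 0, 0.008], [0, -0.1, 5.3], 0.6]
    - [[0, 0, 0.008], [-1, -0.12, 5.3], 0.6]
    - [[0, 0, 0.008], [-1.7, -0.14, 5.3], 0.6]
    - [[0, 0, 0.008], [-2.3, -0.15, 5.3], 0.6]
    - [[0, 0, 0.008], [-2.8, -0.15, 5.3], 0.6]
    - [[0, 0, 0.008], [-3.3, -0.16, 5.3], 0.6]
    - [[0, 0, 0.008], [-3.7, -0.17, 5.3], 0.6]
    - [[0, 0, 0.008], [-4.0, -0.17, 5.3], 0.6]
    - [[0, 0, 0.008], [-4.2, -0.17, 5.3], 0.6]
    - [[0, 0, 0.008], [-4.2, -0.17, 5.3], 0.6]

```text
t: 13.47
tcp_pos: [0.4909, 0.314, 0.0039]
tcp_rot: [[-0.992, -0.127, 0.0], [-0.127, 0.992, 0.0], [-0.0, 0.0, -1.0]]
force: [-0.8, -0.1, -0.4]
width: 0.0514
grip_force: 0.0
```

```bash
python3 - <<'E'
from h import *
p,d=snap('side','s4.png'); print(*rect('side','board_a_mid',.010,.028,d,er=0)); strips('side',pd=(p,d),box=(370,700,100,450)); go()
a=p[200:350,260:420]; cv2.imwrite('pics/c4.png',cv2.cvtColor(cv2.resize(a,(640,600),interpolation=cv2.INTER_CUBIC),cv2.COLOR_RGB2BGR))
E
```

```text
(0.67, array([324., 291.]), array([569., 325.]), array([138.,  99.]), -83.2, 17.4, 1933)
side px [318 261  46  42] n 304 c [514. 323.] dim [139.  41.] axis 85.2 z 17.5
t 13.57 tcp [490.6 314.    3.8] ang 97.3 w 51.2 F [0.4 0.1 0.7] q [ 30.  40. 109.  -0.  31. -68.]
```

View pics/c4.png

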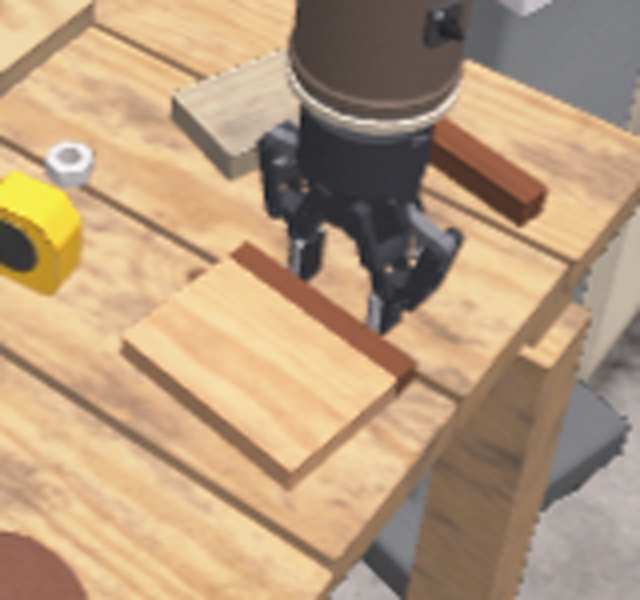

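Flush and level: the strip runs along the robot-side edge of the large board, crop (235,250)-(410,365). Next is short_1.

```bash
python3 - <<'E'
from h import *
go((470,311,4,97.3),(341,283,80,3.5),(341,283,8,3.5))
E
```

```text
t 13.57 tcp [490.6 314.    3.8] ang 97.3 w 51.2 F [0.4 0.1 0.7] q [ 30.  40. 109.  -0.  31. -68.]
(470, 311, 4, 97.3) turn [ 0.  0. -0.] shift cm [ 2.08 -0.04 -0.02]
(341, 283, 80, 3.5) turn [-0.     0.    -1.505] shift cm [15.23 -1.18 -7.62]
(341, 283, 8, 3.5) turn [-0.     0.    -1.505] shift cm [15.23 -1.18 -0.42]
```

>>> send_rows:
  plan:
    - [[0, 0, 0], [1, 0, 0], 0.6]
    - [[0, 0, 0], [2.5, 0, -2], 0.6]
    - [[0, 0, 0.2], [4, 0, -6], 0.6]
    - [[0, 0, 1.637], [15.2, -1.2, -7.6], 0.6]
    - [[0, 0, 1.637], [15.2, -1.2, -7.6], 0.6]
    - [[0, 0, 1.637], [15.2, -1.2, -7.6], 0.6]
    - [[0, 0, 1.637], [15.2, -1.2, -7.6], 0.6]
    - [[0, 0, 1.637], [15.2, -1.2, -7.6], 0.6]
    - [[0, 0, 1.637], [15.2, -1.2, -7.6], 0.6]
    - [[0, 0, 1.637], [15.2, -1.2, -7.6], 0.6]
    - [[0, 0, 1.637], [15.2, -1.2, -7.6], 0.6]
    - [[0, 0, 1.637], [15.2, -1.2, -7.6], 0.6]

```text
t: 14.57
tcp_pos: [0.3404, 0.2825, 0.0798]
tcp_rot: [[-0.428, 0.904, -0.0], [0.904, 0.428, -0.0], [-0.0, -0.0, -1.0]]
force: [0.9, 0.8, -1.0]
width: 0.0513
grip_force: 0.0
```

```bash
python3 - <<'E'
from h import *
go((341,283,40,3.5),(341,283,7,3.5))
E
```

```text
t 14.57 tcp [340.4 282.5  79.8] ang 25.3 w 51.3 F [ 0.9  0.8 -1. ] q [ 36.  25. 126.   0.  29.  10.]
(341, 283, 40, 3.5) turn [-0.     0.     0.381] shift cm [0.02 0.08 3.98]
(341, 283, 7, 3.5) turn [-0.     0.     0.381] shift cm [0.02 0.08 7.28]
```

>>> send_rows:
  plan:
    - [[0, 0, 0.381], [0, 0.1, 1], 0.6]
    - [[0, 0, 0.381], [0, 0.1, 2], 0.6]
    - [[0, 0, 0.381], [0, 0.1, 3], 0.6]
    - [[0, 0, 0.381], [0, 0.1, 4], 0.6]
    - [[0, 0, 0.381], [0, 0.1, 6], 0.6]
    - [[0, 0, 0.381], [0, 0.1, 7.3], 0.6]
    - [[0, 0, 0.381], [0, 0.1, 7.3], 0.6]
    - [[0, 0, 0.381], [0, 0.1, 7.3], 0]
    - [[0, 0, 0.381], [0, 0.1, 7.3], 0]
    - [[0, 0, 0.381], [0, 0.1, 7.3], 0]
    - [[0, 0, 0.381], [0, 0.1, 7.3], 0]
    - [[0, 0, 0.381], [0, 0.1, 7.3], 0]

```text
t: 15.57
tcp_pos: [0.3424, 0.2835, 0.0077]
tcp_rot: [[-0.067, 0.998, 0.001], [0.998, 0.067, 0.001], [0.001, 0.001, -1.0]]
force: [-2.1, -0.7, 10.5]
width: 0.0227
grip_force: 60.3
```

```bash
python3 - <<'E'
from h import *
for n in('top','side'):
    p,d=vision.get_image(n); print(*rect(n,'board_b_mid',.014,.032,d,er=0))
go((428,230.2,70,84.7),(428,230.2,8,84.7))
E
```

```text
(0.79, array([199., 205.]), array([421., 155.]), array([101.,  76.]), -6.3, 24.4, 604) (0.49, array([159., 183.]), array([516., 288.]), array([79., 20.]), -81.0, 20.4, 108) (0.48, array([151., 163.]), array([569., 321.]), array([133.,  98.]), -82.4, 20.1, 814)
(0.57, array([321., 232.]), array([421., 157.]), array([103.,  78.]), -5.5, 22.0, 729)
t 15.77 tcp [342.5 283.5   7.7] ang 3.8 w 22.6 F [-1.8 -1.2 11.1] q [ 36.  34. 128.   0.  18.  32.]
(428, 230.2, 70, 84.7) turn [ 1.000e-03  0.000e+00 -1.411e+00] shift cm [-5.88  8.19 -6.23]
(428, 230.2, 8, 84.7) turn [ 1.000e-03  0.000e+00 -1.411e+00] shift cm [-5.89  8.18 -0.03]
```

>>> send_rows:
  plan:
    - [[0, 0, 0], [0, 0, -2.5], 0]
    - [[0, 0, -0.1], [0, 0, -5.5], 0]
    - [[0, 0, -1.411], [-5.9, 8.05, -6], 0]
    - [[0, 0, -1.411], [-5.9, 8.05, -6], 0]
    - [[0, 0, -1.411], [-5.9, 8.05, -6], 0]
    - [[0, 0, -1.411], [-5.9, 8.05, -6], 0]
    - [[0, 0, -1.411], [-5.9, 8.05, -6], 0]
    - [[0, 0, -1.411], [-5.9, 8.05, -6], 0]
    - [[0, 0, -1.411], [-5.9, 8.05, -6], 0]
    - [[0, 0, -1.411], [-5.9, 8.05, -6], 0]
    - [[0, 0, -1.411], [-5.9, 8.05, -6], 0]
    - [[0, 0, -1.411], [-5.9, 8.05, -6], 0]

```text
t: 16.77
tcp_pos: [0.4266, 0.2298, 0.0674]
tcp_rot: [[-0.983, 0.186, 0.001], [0.186, 0.983, 0.0], [-0.001, 0.001, -1.0]]
force: [-0.7, 0.1, -0.6]
width: 0.0227
grip_force: 59.1
```

```bash
python3 - <<'E'
from h import *
go((426.5,230.2,40,84.7),(426.5,230.2,8,84.7))
E
```

```text
t 16.77 tcp [426.6 229.8  67.4] ang 79.3 w 22.7 F [-0.7  0.1 -0.6] q [ 25.  29. 121.   0.  30. -55.]
(426.5, 230.2, 40, 84.7) turn [ 0.     0.001 -0.094] shift cm [0.02 0.03 2.74]
(426.5, 230.2, 8, 84.7) turn [ 0.     0.001 -0.094] shift cm [0.02 0.03 5.94]
```

>>> send_rows:
  plan:
    - [[0, 0, -0.094], [0, 0, 2.5], 0]
    - [[0, 0, -0.094], [0, 0, 4.5], 0]
    - [[0, 0, -0.094], [0, 0, 5.85], 0]
    - [[0, 0, -0.094], [0, 0, 5.85], 0]
    - [[0, 0, -0.094], [0, 0, 5.85], 0.4]
    - [[0, 0, -0.094], [0, 0, 5.85], 0.4]
    - [[0, 0, -0.094], [0, 0, 5.85], 0.4]
    - [[0, 0, -0.094], [0, 0, 3], 0.4]
    - [[0, 0, -0.094], [0, 0, 0], 0.4]
    - [[0, 0, 0.4], [0, 1, 0], 0.6]
    - [[0, 0, 1.477], [0, 3.2, 0], 0.6]
    - [[0, 0, 1.477], [0, 3.2, 0], 0.6]

```text
t: 17.77
tcp_pos: [0.4347, 0.264, 0.0685]
tcp_rot: [[-0.887, 0.462, 0.004], [0.462, 0.887, 0.003], [-0.003, 0.004, -1.0]]
force: [0.4, -0.7, 1.2]
width: 0.0514
grip_force: 0.0
```

>>> send_rows:
  plan:
    - [[0, 0, 1.2], [0, 0, 0], 0.6]
    - [[0, 0, 1.2], [0, 0, 0], 0.6]
    - [[0, 0, 1.2], [0, 0, 0], 0.6]
    - [[0, 0, 1.2], [0, 0, 0], 0.6]
    - [[0, 0, 1.2], [0, 0, 0], 0.6]
    - [[0, 0, 1.2], [0, 0, 0], 0.6]
    - [[0, 0, 1.2], [0, 0, 0], 0.6]
    - [[0, 0, 1.2], [0, 0, 0], 0.6]
    - [[0, 0, 1.2], [0, 0, 0], 0.6]
    - [[0, 0, 1.2], [0, 0, 0], 0.6]

```text
t: 18.6
tcp_pos: [0.4328, 0.2613, 0.0675]
tcp_rot: [[0.11, 0.994, 0.001], [0.994, -0.11, 0.0], [0.001, 0.001, -1.0]]
force: [-0.4, 0.4, -0.4]
width: 0.0513
grip_force: 0.0
```

```bash
python3 - <<'E'
from h import *
p,d=vision.get_image('side'); print(*rect('side','board_b_mid',.014,.032,d,er=0)); strips('side',pd=(p,d),box=(330,480,100,350)); 
p,d=vision.get_image('top'); print(*rect('top','board_b_mid',.014,.032,d,er=0)); strips('top',pd=(p,d),box=(330,480,100,350)); 
c=np.array([421,156]); n=np.array([.1,.995])
go(*[(*np.round(c+k*n,1),4,-5.7) for k in (106,69)])
E
```

```text
(0.73, array([321., 228.]), array([430., 156.]), array([84., 79.]), -5.0, 21.9, 511)
side px [324 233  35  20] n 278 c [431. 233.] dim [99. 29.] axis -7.9 z 21.5
(0.56, array([200., 200.]), array([422., 154.]), array([103.,  75.]), -5.5, 24.5, 486) (0.19, array([166., 153.]), array([597., 268.]), array([53., 19.]), 7.6, 21.1, 53)
t 18.80 tcp [432.7 261.2  67.3] ang -5.7 w 51.0 F [ 0.4 -0.1 -0.2] q [ 28.  30. 118.   0.  32.  33.]
(np.float64(431.6), np.float64(261.5), 4, -5.7) turn [ 0.001 -0.    -0.   ] shift cm [ 0.01 -0.12  6.33]
(np.float64(427.9), np.float64(224.7), 4, -5.7) turn [ 0.001 -0.    -0.   ] shift cm [-3.69 -0.12  6.32]
```

>>> send_rows:
  plan:
    - [[0, 0, 0], [0, -0.12, 3], 0.6]
    - [[0, 0, 0], [0, -0.12, 6.3], 0.6]
    - [[0, 0, 0], [0, -0.12, 6.3], 0.6]
    - [[0, 0, 0], [-0.9, -0.12, 6.3], 0.6]
    - [[0, 0, 0], [-1.5, -0.12, 6.3], 0.6]
    - [[0, 0, 0], [-2.1, -0.12, 6.3], 0.6]
    - [[0, 0, 0], [-2.7, -0.12, 6.3], 0.6]
    - [[0, 0, 0], [-3.1, -0.12, 6.3], 0.6]
    - [[0, 0, 0], [-3.5, -0.12, 6.3], 0.6]
    - [[0, 0, 0], [-3.9, -0.12, 6.3], 0.6]
    - [[0, 0, 0], [-4.0, -0.12, 6.3], 0.6]
    - [[0, 0, 0], [-4.0, -0.12, 6.3], 0.6]

```text
t: 19.8
tcp_pos: [0.4273, 0.2213, 0.004]
tcp_rot: [[0.103, 0.995, 0.0], [0.995, -0.103, 0.0], [0.0, 0.0, -1.0]]
force: [-0.9, -0.6, 1.1]
width: 0.0514
grip_force: 0.0
```

>>> send_rows:
  plan:
    - [[0, 0, 0], [1, 0, 0], 0.6]
    - [[0, 0, 0], [3, 0, -3], 0.6]
    - [[0, 0, 0], [5, 0, -7], 0.6]
    - [[0, 0, 0], [7, 0, -11], 0.6]
    - [[0, 0, 0], [7, 0, -11], 0.6]

```text
t: 20.22
tcp_pos: [0.4374, 0.2959, 0.1193]
tcp_rot: [[0.102, 0.995, 0.007], [0.995, -0.102, 0.005], [0.005, 0.006, -1.0]]
force: [2.4, 1.6, -0.1]
width: 0.0512
grip_force: 0.0
```

```bash
python3 - <<'E'
from h import *
p,d=snap('side'); print(*rect('side','board_b_mid',.014,.032,d,er=0)); strips('side',pd=(p,d),box=(330,480,-200,350)); go()
a=p[150:300,240:440]; cv2.imwrite('pics/c5.png',cv2.cvtColor(cv2.resize(a,(760,570),interpolation=cv2.INTER_CUBIC),cv2.COLOR_RGB2BGR))
E
```

```text
(0.98, array([321., 225.]), array([420., 153.]), array([103.,  79.]), -5.5, 22.1, 660)
side px [260 166  27  16] n 170 c [ 387. -137.] dim [101.  27.] axis -73.7 z 20.6
side px [248 174  34  18] n 152 c [ 437. -114.] dim [136.  23.] axis -76.4 z 16.6
side px [316 226  34  20] n 292 c [429. 201.] dim [99. 33.] axis -9.2 z 21.4
t 20.32 tcp [435.7 293.5 115.8] ang -5.8 w 51.0 F [-0.1  0.3 -1.6] q [ 31.  26. 114.   0.  39.  36.]
```

View pics/c5.png

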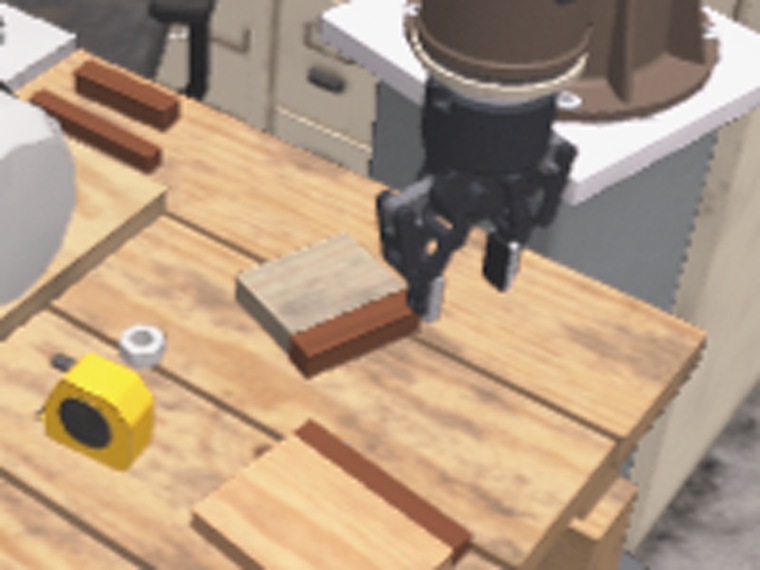

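```bash
python3 - <<'E'
from h import *
go((436.5,-116.5,100,13.7),(436.5,-116.5,5,13.7))
E
```

```text
t 20.32 tcp [435.7 293.5 115.8] ang -5.8 w 51.0 F [-0.1  0.3 -1.6] q [ 31.  26. 114.   0.  39.  36.]
(436.5, -116.5, 100, 13.7) turn [ 0.004 -0.002 -0.341] shift cm [-40.79   4.23   1.49]
(436.5, -116.5, 5, 13.7) turn [ 0.004 -0.002 -0.341] shift cm [-40.81   4.19  10.99]
```

>>> send_rows:
  plan:
    - [[0, 0, -0.341], [-40.8, 4.2, 1.5], 0.42]
    - [[0, 0, -0.341], [-40.8, 4.2, 1.5], 0.42]
    - [[0, 0, -0.341], [-40.8, 4.2, 1.5], 0.42]
    - [[0, 0, -0.341], [-40.8, 4.2, 1.5], 0.42]
    - [[0, 0, -0.341], [-40.8, 4.2, 1.5], 0.42]
    - [[0, 0, -0.341], [-40.8, 4.2, 1.5], 0.42]
    - [[0, 0, -0.341], [-40.8, 4.2, 1.5], 0.42]
    - [[0, 0, -0.341], [-40.8, 4.2, 1.5], 0.42]
    - [[0, 0, -0.341], [-40.8, 4.2, 1.5], 0.42]
    - [[0, 0, -0.341], [-40.8, 4.2, 1.5], 0.42]
    - [[0, 0, -0.341], [-40.8, 4.2, 1.5], 0.42]
    - [[0, 0, -0.341], [-40.8, 4.2, 1.5], 0.42]

```text
t: 21.32
tcp_pos: [0.4334, -0.1215, 0.0976]
tcp_rot: [[-0.231, 0.973, -0.002], [0.973, 0.231, 0.0], [0.001, -0.002, -1.0]]
force: [-0.8, 1.0, -0.4]
width: 0.0357
grip_force: 0.0
```

```bash
python3 - <<'E'
from h import *
go((436.5,-116.5,40,13.7),(436.5,-116.5,5,13.7))
E
```

```text
t 21.32 tcp [ 433.4 -121.5   97.6] ang 13.4 w 35.7 F [-0.8  1.  -0.4] q [-20.  24. 124.  -0.  32. -33.]
(436.5, -116.5, 40, 13.7) turn [-0.002 -0.001 -0.006] shift cm [0.41 0.43 5.76]
(436.5, -116.5, 5, 13.7) turn [-0.002 -0.001 -0.006] shift cm [0.41 0.43 9.26]
```

>>> send_rows:
  plan:
    - [[0, 0, 0], [0.4, 0.4, 2.5], 0.42]
    - [[0, 0, 0], [0.4, 0.4, 5], 0.42]
    - [[0, 0, 0], [0.4, 0.4, 6], 0.42]
    - [[0, 0, 0], [0.4, 0.4, 6], 0.42]

```text
t: 21.65
tcp_pos: [0.4349, -0.1125, 0.0362]
tcp_rot: [[-0.236, 0.972, -0.005], [0.972, 0.236, 0.002], [0.003, -0.005, -1.0]]
force: [-0.9, 1.2, 0.3]
width: 0.0356
grip_force: 0.0
```

```bash
python3 - <<'E'
from h import *
go((436.5,-116.5,5,13.7))
E
```

```text
t 21.65 tcp [ 434.9 -112.5   36.2] ang 13.7 w 35.6 F [-0.9  1.2  0.3] q [-18.  31. 126.   0.  23. -32.]
(436.5, -116.5, 5, 13.7) turn [-0.005 -0.003 -0.001] shift cm [-0.44  0.07  3.12]
```

>>> send_rows:
  plan:
    - [[0, 0, 0], [-0.4, 0.1, 0], 0.42]
    - [[0, 0, 0], [-0.4, 0.1, 2], 0.42]
    - [[0, 0, 0], [-0.4, 0.1, 3.1], 0.42]
    - [[0, 0, 0], [-0.4, 0.1, 3.1], 0.42]
    - [[0, 0, 0], [-0.4, 0.1, 3.1], 0]
    - [[0, 0, 0], [-0.4, 0.1, 3.1], 0]
    - [[0, 0, 0], [-0.4, 0.1, 3.1], 0]
    - [[0, 0, 0], [-0.4, 0.1, 3.1], 0]
    - [[0, 0, 0], [-0.4, 0.1, 3.1], 0]

```text
t: 22.4
tcp_pos: [0.4397, -0.118, 0.0087]
tcp_rot: [[-0.236, 0.972, 0.001], [0.972, 0.236, -0.0], [-0.001, 0.001, -1.0]]
force: [-0.9, 1.6, 12.3]
width: 0.0176
grip_force: 60.1
```

```bash
python3 - <<'E'
from h import *
for n in('top','side'):
    p,d=vision.get_image(n); 
    for k,a in (('board_a_mid',.010),('board_b_mid',.015)): print(n,*rect(n,k,a,.032,d,er=0))
    strips(n,pd=(p,d),box=(330,650,-200,450))
go()
E
```

```text
top (0.61, array([140., 165.]), array([568., 347.]), array([94., 86.]), 6.2, 19.9, 570)
top
top px [134 177  21   9] n 97 c [508. 345.] dim [71. 21.] axis -81.3 z 20.0
top px [271 208  14   8] n 64 c [ 378. -114.] dim [42. 24.] axis -75.1 z 24.4
side (0.73, array([321., 290.]), array([570., 326.]), array([137.,  96.]), -83.3, 17.4, 1869) (0.36, array([220., 147.]), array([ 449., -334.]), array([128.,  90.]), -86.5, 23.1, 281)
side (0.86, array([320., 225.]), array([421., 154.]), array([102.,  85.]), -5.0, 22.1, 667)
side px [270 171  17  10] n 102 c [ 383. -117.] dim [59. 26.] axis -76.0 z 20.9
side px [265 181  17  12] n 80 c [435. -83.] dim [74. 22.] axis -79.0 z 16.3
side px [316 226  35  20] n 303 c [429. 202.] dim [99. 29.] axis -7.0 z 21.4
side px [318 261  46  40] n 305 c [513. 321.] dim [139.  38.] axis 88.1 z 17.5
t 22.70 tcp [ 439.7 -118.     8.7] ang 13.6 w 16.9 F [-0.5  2.2 12. ] q [-19.  34. 126.   0.  19. -32.]
```

```bash
python3 - <<'E'
from h import *
go((440,-118,110,13.6),(445,230,110,7),(651.2,333,110,7))
E
```

```text
t 22.70 tcp [ 439.7 -118.     8.7] ang 13.6 w 16.9 F [-0.5  2.2 12. ] q [-19.  34. 126.   0.  19. -32.]
(440, -118, 110, 13.6) turn [0.001 0.001 0.001] shift cm [ -0.02   0.04 -10.13]
(445, 230, 110, 7) turn [0.001 0.001 0.116] shift cm [ 33.68   8.73 -10.14]
(651.2, 333, 110, 7) turn [0.001 0.001 0.116] shift cm [ 38.83  31.19 -10.12]
```

>>> send_rows:
  plan:
    - [[0, 0, 0], [0, 0, -4], 0]
    - [[0, 0, 0], [0, 0, -8], 0]
    - [[0, 0, 0.116], [3, 0.8, -10], 0]
    - [[0, 0, 0.116], [33.7, 8.7, -10], 0]
    - [[0, 0, 0.116], [33.7, 8.7, -10], 0]
    - [[0, 0, 0.116], [33.7, 8.7, -10], 0]
    - [[0, 0, 0.116], [33.7, 8.7, -10], 0]
    - [[0, 0, 0.116], [33.7, 8.7, -10], 0]
    - [[0, 0, 0.116], [33.7, 8.7, -10], 0]
    - [[0, 0, 0.116], [33.7, 8.7, -10], 0]
    - [[0, 0, 0.116], [33.7, 8.7, -10], 0]
    - [[0, 0, 0.116], [33.7, 8.7, -10], 0]

```text
t: 23.7
tcp_pos: [0.4449, 0.2349, 0.1086]
tcp_rot: [[-0.125, 0.992, 0.003], [0.992, 0.125, 0.002], [0.001, 0.003, -1.0]]
force: [0.4, -0.7, 0.0]
width: 0.0174
grip_force: 59.0
```

```bash
python3 - <<'E'
from h import *
go((651.2,333,110,7))
E
```

```text
t 23.70 tcp [444.9 234.9 108.6] ang 7.2 w 17.4 F [ 0.4 -0.7  0. ] q [ 24.  26. 117.   0.  37.  17.]
(651.2, 333, 110, 7) turn [ 0.003 -0.001  0.003] shift cm [ 7.15 21.69 -0.07]
```

>>> send_rows:
  plan:
    - [[0, 0, 0], [7.2, 21.7, 0], 0]
    - [[0, 0, 0], [7.2, 21.7, 0], 0]
    - [[0, 0, 0], [7.2, 21.7, 0], 0]
    - [[0, 0, 0], [7.2, 21.7, 0], 0]
    - [[0, 0, 0], [7.2, 21.7, 0], 0]
    - [[0, 0, 0], [7.2, 21.7, 0], 0]
    - [[0, 0, 0], [7.2, 21.7, 0], 0]
    - [[0, 0, 0], [7.2, 21.7, 4], 0]
    - [[0, 0, 0], [7.2, 21.7, 6], 0]
    - [[0, 0, 0], [7.2, 21.7, 6], 0]
    - [[0, 0, 0], [7.2, 21.7, 6], 0]

```text
t: 24.62
tcp_pos: [0.6498, 0.3271, 0.0474]
tcp_rot: [[-0.121, 0.993, -0.002], [0.993, 0.121, -0.001], [-0.001, -0.002, -1.0]]
force: [-0.2, 1.0, 0.1]
width: 0.0169
grip_force: 59.0
```

```bash
python3 - <<'E'
from h import *
p,d=vision.get_image('side'); print(*rect('side','board_a_mid',.010,.03,d,er=0))
p,d=vision.get_image('top'); print(*rect('top','board_a_mid',.010,.03,d,er=0)); strips('top',pd=(p,d),zhi=.09,box=(450,720,100,450))
go((651.2,333,9,7))
E
```

```text
(0.9, array([328., 295.]), array([567., 334.]), array([120.,  98.]), -83.1, 17.5, 1463) (0.25, array([222., 146.]), array([ 442., -334.]), array([127.,  61.]), 81.0, 23.1, 270) (0.23, array([276., 242.]), array([565., 118.]), array([26., 13.]), 66.9, 13.4, 29)

top px [184 188   7   8] n 46 c [463. 195.] dim [25. 21.] axis -2.5 z 23.4
t 24.82 tcp [651.9 328.3  50. ] ang 7.0 w 17.0 F [-0.5  0.2 -0.3] q [24. 45. 87. -0. 48. 17.]
(651.2, 333, 9, 7) turn [ 0.003 -0.001 -0.   ] shift cm [ 0.47 -0.02  4.1 ]
```

>>> send_rows:
  plan:
    - [[0, 0, 0], [0.45, 0, 2], 0]
    - [[0, 0, 0], [0.45, 0, 4.1], 0]
    - [[0, 0, 0], [0.45, 0, 4.1], 0]
    - [[0, 0, 0], [0.45, 0, 4.1], 0]
    - [[0, 0, 0], [0.45, 0, 4.1], 0.35]
    - [[0, 0, 0], [0.45, 0, 4.1], 0.35]
    - [[0, 0, 0], [0.45, 0, 4.1], 0.35]
    - [[0, 0, 0], [0.45, 0, 2], 0.35]
    - [[0, 0, 0], [0.45, 0, -0.5], 0.35]
    - [[0, 0, -0.3], [0.45, 2, -1], 0.6]
    - [[0, 0, -1.571], [0.45, 3.2, -1], 0.6]
    - [[0, 0, -1.571], [0.45, 3.2, -1], 0.6]

```text
t: 25.82
tcp_pos: [0.6851, 0.3368, 0.0596]
tcp_rot: [[-0.482, 0.876, 0.004], [0.876, 0.482, 0.002], [-0.001, 0.004, -1.0]]
force: [0.5, -0.2, 0.2]
width: 0.0511
grip_force: 0.0
```

>>> send_rows:
  plan:
    - [[0, 0, -1.2], [0, 0, 0], 0.6]
    - [[0, 0, -1.2], [0, 0, 0], 0.6]
    - [[0, 0, -1.2], [0, 0, 0], 0.6]
    - [[0, 0, -1.2], [0, 0, 0], 0.6]
    - [[0, 0, -1.2], [0, 0, 0], 0.6]
    - [[0, 0, -1.2], [0, 0, 0], 0.6]
    - [[0, 0, -1.2], [0, 0, 0], 0.6]
    - [[0, 0, -1.2], [0, 0, 0], 0.6]
    - [[0, 0, -1.2], [0, 0, 0], 0.6]
    - [[0, 0, -1.2], [0, 0, 0], 0.6]
    - [[0, 0, -1.2], [0, 0, 0], 0.6]

```text
t: 26.73
tcp_pos: [0.6822, 0.3363, 0.0582]
tcp_rot: [[-0.992, -0.13, 0.0], [-0.13, 0.992, 0.0], [-0.0, 0.0, -1.0]]
force: [0.2, 0.1, 0.7]
width: 0.0514
grip_force: 0.0
```

```bash
python3 - <<'E'
from h import *
for n in ('top','side'):
    p,d=snap(n); print(*rect(n,'board_a_mid',.010,.03,d,er=0)); strips(n,pd=(p,d),box=(450,720,100,450))
a=p[220:350,250:420]; cv2.imwrite('pics/c6.png',cv2.cvtColor(cv2.resize(a,(680,520),interpolation=cv2.INTER_CUBIC),cv2.COLOR_RGB2BGR))
c=np.array([569.5,324.5]); x=np.array([.9925,.122])
go(*[(*np.round(c+k*x,1),4,97) for k in (112,74)])
E
```

```text
(0.43, array([210., 163.]), array([555., 115.]), array([29., 25.]), -30.1, 15.8, 35)
(0.69, array([327., 293.]), array([570., 326.]), array([136.,  98.]), -82.7, 17.4, 1493)
side px [317 235  13  12] n 94 c [465. 198.] dim [29. 27.] axis 2.1 z 21.5
side px [318 261  46  38] n 275 c [513. 320.] dim [135.  27.] axis -88.8 z 17.5
side px [281 294  14  17] n 115 c [657. 306.] dim [44. 20.] axis -83.8 z 17.3
side px [300 311  24  20] n 187 c [649. 376.] dim [55. 19.] axis -83.6 z 17.4
t 26.93 tcp [682.2 336.3  58. ] ang 97.1 w 51.1 F [ 0.  -0.3  0.6] q [ 24.  46.  82.  -0.  52. -73.]
(np.float64(680.7), np.float64(338.2), 4, 97) turn [0.    0.    0.001] shift cm [0.12 0.2  5.4 ]
(np.float64(642.9), np.float64(333.5), 4, 97) turn [0.    0.    0.001] shift cm [3.93 0.2  5.4 ]
```

View pics/c6.png

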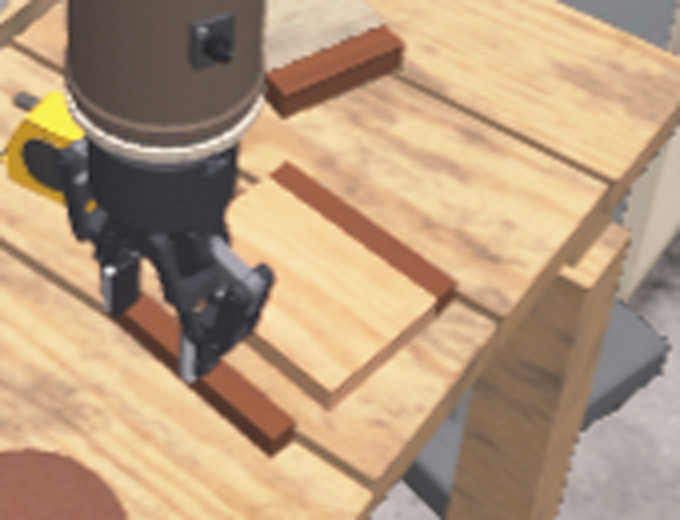

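The strip lies parallel and level beyond the far edge, crop (120,315)-(290,440). Pushing it in.

>>> send_rows:
  plan:
    - [[0, 0, 0], [0, 0.1, 3], 0.6]
    - [[0, 0, 0], [0, 0.1, 5.4], 0.6]
    - [[0, 0, 0], [0, 0.1, 5.4], 0.6]
    - [[0, 0, 0], [0.9, 0.1, 5.4], 0.6]
    - [[0, 0, 0], [1.5, 0.1, 5.4], 0.6]
    - [[0, 0, 0], [2.1, 0.1, 5.4], 0.6]
    - [[0, 0, 0], [2.7, 0.1, 5.4], 0.6]
    - [[0, 0, 0], [3.1, 0.1, 5.4], 0.6]
    - [[0, 0, 0], [3.5, 0.1, 5.4], 0.6]
    - [[0, 0, 0], [3.8, 0.1, 5.4], 0.6]
    - [[0, 0, 0], [4.1, 0.1, 5.4], 0.6]
    - [[0, 0, 0], [4.1, 0.1, 5.4], 0.6]

```text
t: 27.93
tcp_pos: [0.6409, 0.3322, 0.004]
tcp_rot: [[-0.992, -0.126, -0.0], [-0.126, 0.992, 0.0], [0.0, 0.0, -1.0]]
force: [-0.8, 0.0, 0.8]
width: 0.0515
grip_force: 0.0
```

>>> send_rows:
  plan:
    - [[0, 0, 0], [-1, 0, 0], 0.6]
    - [[0, 0, 0], [-2, 0, -3], 0.6]
    - [[0, 0, 0], [-2, 0, -7], 0.6]
    - [[0, 0, 0], [0, 0, -11], 0.6]
    - [[0, 0, 0], [4, 0, -11], 0.6]
    - [[0, 0, 0], [8, 0, -11], 0.6]
    - [[0, 0, 0], [12, 0, -11], 0.6]
    - [[0, 0, 0], [16, 0, -11], 0.6]
    - [[0, 0, 0], [20, 0, -11], 0.6]
    - [[0, 0, 0], [20, 0, -11], 0.6]

```text
t: 28.77
tcp_pos: [0.4348, 0.3045, 0.1132]
tcp_rot: [[-0.992, -0.127, -0.007], [-0.127, 0.992, -0.004], [0.007, -0.003, -1.0]]
force: [0.5, 0.8, -0.8]
width: 0.0512
grip_force: 0.0
```

```bash
python3 - <<'E'
from h import *
p,d=snap('side'); print(*rect('side','board_a_mid',.010,.03,d,er=0)); strips('side',pd=(p,d),box=(330,720,-200,450))
a=p[210:350,240:420]; cv2.imwrite('pics/c7.png',cv2.cvtColor(cv2.resize(a,(720,560),interpolation=cv2.INTER_CUBIC),cv2.COLOR_RGB2BGR))
go((395,-166,120,14.8),(395,-166,7,14.8))
E
```

```text
(0.87, array([325., 287.]), array([564., 324.]), array([138., 101.]), -83.2, 17.5, 1860) (0.5, array([309., 305.]), array([622., 332.]), array([135.,  22.]), -82.0, 17.2, 473)
side px [260 166  27  16] n 163 c [ 389. -140.] dim [101.  25.] axis -73.6 z 20.9
side px [316 226  35  21] n 298 c [428. 200.] dim [101.  30.] axis -6.1 z 21.4
side px [319 260  46  41] n 308 c [509. 321.] dim [139.  40.] axis 85.9 z 17.5
side px [286 284  53  39] n 430 c [623. 334.] dim [137.  34.] axis -75.3 z 17.3
t 28.87 tcp [441.8 307.1 114.2] ang 97.3 w 51.5 F [ 0.4  1.  -0.4] q [ 32.  27. 112.   0.  40. -66.]
(395, -166, 120, 14.8) turn [-0.   -0.    1.44] shift cm [ 10.64 -46.33  -0.57]
(395, -166, 7, 14.8) turn [-0.   -0.    1.44] shift cm [ 10.64 -46.33  10.73]
```

View pics/c7.png

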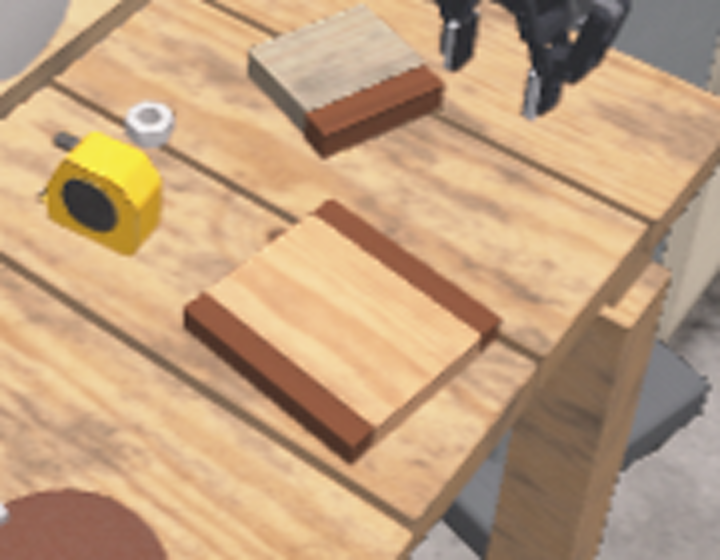

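Both long strips are flush with level ends at crop (190,310)-(370,445) and (325,205)-(495,325). Next is short_2, gripped off-centre because of reach.

```bash
python3 - <<'E'
from h import *
go((455,-60,115,15.5))
E
```

```text
t 28.87 tcp [441.8 307.1 114.2] ang 97.3 w 51.5 F [ 0.4  1.  -0.4] q [ 32.  27. 112.   0.  40. -66.]
(455, -60, 115, 15.5) turn [-0.    -0.     1.427] shift cm [  3.34 -36.58  -0.08]
```

>>> send_rows:
  plan:
    - [[0, 0, 1.43], [3, -37, 0], 0.5]
    - [[0, 0, 1.43], [3, -37, 0], 0.5]
    - [[0, 0, 1.43], [3, -37, 0], 0.5]
    - [[0, 0, 1.43], [3, -37, 0], 0.5]
    - [[0, 0, 1.43], [3, -37, 0], 0.5]
    - [[0, 0, 1.43], [3, -37, 0], 0.5]
    - [[0, 0, 1.43], [3, -37, 0], 0.5]
    - [[0, 0, 1.43], [3, -37, 0], 0.5]
    - [[0, 0, 1.43], [3, -37, 0], 0.5]
    - [[0, 0, 1.43], [3, -37, 0], 0.5]
    - [[0, 0, 1.43], [3, -37, 0], 0.5]
    - [[0, 0, 1.43], [3, -37, 0], 0.5]

```text
t: 29.87
tcp_pos: [0.4612, -0.0657, 0.1139]
tcp_rot: [[-0.253, 0.967, 0.001], [0.967, 0.253, -0.0], [-0.001, 0.001, -1.0]]
force: [0.2, 0.7, 0.3]
width: 0.0426
grip_force: 0.0
```

```bash
python3 - <<'E'
from h import *
go((396,-167,80,15.5),(395,-166.5,7,15.5))
E
```

```text
t 29.87 tcp [461.2 -65.7 113.9] ang 14.7 w 42.6 F [0.2 0.7 0.3] q [-12.  23. 122.   0.  35. -27.]
(396, -167, 80, 15.5) turn [ 0.001  0.001 -0.014] shift cm [-8.15 -8.88  3.38]
(395, -166.5, 7, 15.5) turn [ 0.001  0.001 -0.014] shift cm [-8.07 -8.98 10.68]
```

>>> send_rows:
  plan:
    - [[0, 0, -0.014], [-8.1, -8.9, 3.4], 0.5]
    - [[0, 0, -0.014], [-8.1, -8.9, 3.4], 0.5]
    - [[0, 0, -0.014], [-8.1, -8.9, 3.4], 0.5]
    - [[0, 0, -0.014], [-8.1, -8.9, 3.4], 0.5]
    - [[0, 0, -0.014], [-8.1, -8.9, 6.5], 0.5]
    - [[0, 0, -0.014], [-8.1, -8.9, 6.5], 0.5]

```text
t: 30.37
tcp_pos: [0.3947, -0.1666, 0.046]
tcp_rot: [[-0.274, 0.962, -0.002], [0.962, 0.274, 0.001], [0.002, -0.002, -1.0]]
force: [-1.3, 1.4, -0.7]
width: 0.043
grip_force: 0.0
```

```bash
python3 - <<'E'
from h import *
go((395,-166.5,7,15.5)); print(status.get_obs()['q'],np.round(status.get_obs()['tcp_rot'],3))
E
```

```text
t 30.37 tcp [ 394.7 -166.6   46. ] ang 15.9 w 43.0 F [-1.3  1.4 -0.7] q [-27.  29. 129.  -0.  23. -43.]
(395, -166.5, 7, 15.5) turn [-0.002 -0.002  0.007] shift cm [-0.01  0.04  3.9 ]
[-2.69353534e+01  2.87802572e+01  1.28612678e+02 -3.20272901e-03
  2.27455142e+01 -4.28611443e+01] [[-0.274  0.962 -0.002]
 [ 0.962  0.274  0.001]
 [ 0.002 -0.002 -1.   ]]
```

>>> send_rows:
  plan:
    - [[0, 0, 0], [0, 0, 2], 0.5]
    - [[0, 0, 0], [0, 0, 3.9], 0.5]
    - [[0, 0, 0], [0, 0, 3.9], 0.5]
    - [[0, 0, 0], [0, 0, 3.9], 0]
    - [[0, 0, 0], [0, 0, 3.9], 0]
    - [[0, 0, 0], [0, 0, 3.9], 0]
    - [[0, 0, 0], [0, 0, 3.9], 0]
    - [[0, 0, 0], [0, 0, 3.9], 0]
    - [[0, 0, 0], [0, 0, 3.9], 0]
  grip_force: 80

```text
t: 31.12
tcp_pos: [0.396, -0.1657, 0.0108]
tcp_rot: [[-0.277, 0.961, 0.002], [0.961, 0.277, -0.001], [-0.001, 0.001, -1.0]]
force: [0.9, 2.0, 14.5]
width: 0.0218
grip_force: 79.6
```

```bash
python3 - <<'E'
from h import *
for n in('top','side'):
    p,d=vision.get_image(n); print(n,*rect(n,'board_b_mid',.014,.032,d,er=0)); strips(n,pd=(p,d),box=(330,480,-250,350))
go()
E
```

```text
top
side (0.56, array([318., 227.]), array([420., 153.]), array([102.,  78.]), -6.4, 22.1, 684)
side px [267 168  20  14] n 124 c [ 388. -128.] dim [83. 27.] axis -74.9 z 21.4
side px [316 226  35  21] n 301 c [429. 200.] dim [98. 29.] axis -6.6 z 21.7
t 31.32 tcp [ 396.  -165.7   10.8] ang 16.1 w 21.7 F [ 1.1  3.1 14.3] q [-27.  33. 130.   0.  17. -43.]
```

```bash
python3 - <<'E'
from h import *
go((450,-60,110,50),(441,75,110,84.2),(441,75,12,84.2))
E
```

```text
t 31.32 tcp [ 396.  -165.7   10.8] ang 16.1 w 21.7 F [ 1.1  3.1 14.3] q [-27.  33. 130.   0.  17. -43.]
(450, -60, 110, 50) turn [ 0.001  0.002 -0.592] shift cm [ 8.65  8.13 -9.92]
(441, 75, 110, 84.2) turn [ 1.000e-03  2.000e-03 -1.189e+00] shift cm [21.87 11.01 -9.93]
(441, 75, 12, 84.2) turn [ 1.000e-03  2.000e-03 -1.189e+00] shift cm [21.88 11.   -0.13]
```

>>> send_rows:
  plan:
    - [[0, 0, 0], [0, 0, -3], 0]
    - [[0, 0, 0], [0, 0, -7], 0]
    - [[0, 0, -0.2], [3, 3, -10], 0]
    - [[0, 0, -0.592], [8.7, 8.1, -10], 0]
    - [[0, 0, -0.592], [8.7, 8.1, -10], 0]
    - [[0, 0, -1.189], [21.9, 11, -10], 0]
    - [[0, 0, -1.189], [21.9, 11, -10], 0]
    - [[0, 0, -1.189], [21.9, 11, -10], 0]
    - [[0, 0, -1.189], [21.9, 11, -10], 0]
    - [[0, 0, -1.189], [21.9, 11, -10], 0]
    - [[0, 0, -1.189], [21.9, 11, -10], 0]
    - [[0, 0, -1.189], [21.9, 11, -10], 0]

```text
t: 32.32
tcp_pos: [0.4401, 0.0762, 0.1104]
tcp_rot: [[-0.996, 0.092, 0.001], [0.092, 0.996, 0.0], [-0.001, 0.0, -1.0]]
force: [0.5, -0.4, -0.7]
width: 0.0218
grip_force: 78.3
```

```bash
python3 - <<'E'
from h import *
for n in('top','side'):
    p,d=vision.get_image(n); print(n,*rect(n,'board_b_mid',.014,.032,d,er=0)); strips(n,pd=(p,d),box=(330,520,-250,350),zhi=.14)
go((441,75,60,84.2),(441,75,9,84.2))
E
```

```text
top
top px [143 177  27   9] n 124 c [509. 303.] dim [94. 18.] axis -83.8 z 19.6
side (0.84, array([321., 223.]), array([420., 152.]), array([102.,  75.]), -5.5, 22.1, 625) (0.27, array([277., 244.]), array([557., 121.]), array([25., 25.]), 57.7, 15.3, 20)
side px [293 175  33  22] n 260 c [417.  85.] dim [101.  36.] axis -3.1 z 116.3
side px [316 226  35  20] n 304 c [430. 202.] dim [98. 30.] axis -8.2 z 21.8
side px [321 260  33  25] n 195 c [510. 301.] dim [100.  19.] axis -84.8 z 17.6
t 32.52 tcp [440.2  75.5 110.2] ang 84.1 w 21.9 F [ 0.3  0.9 -0.2] q [  6.  22. 124.   0.  34. -78.]
(441, 75, 60, 84.2) turn [ 0.     0.    -0.003] shift cm [-0.08 -0.05  5.02]
(441, 75, 9, 84.2) turn [ 0.     0.    -0.003] shift cm [-0.08 -0.05 10.12]
```

>>> send_rows:
  plan:
    - [[0, 0, 0], [0, 0, 4], 0]
    - [[0, 0, 0], [0, 0, 7.5], 0]
    - [[0, 0, 0], [0, 0, 9], 0]
    - [[0, 0, 0], [0, 0, 10.2], 0]
    - [[0, 0, 0], [0, 0, 10.2], 0]
    - [[0, 0, 0], [0, 0, 10.2], 0.4]
    - [[0, 0, 0], [0, 0, 10.2], 0.4]
    - [[0, 0, 0], [0, 0, 10.2], 0.4]
    - [[0, 0, 0], [0, 0, 8], 0.4]
    - [[0, 0, 0], [0, 0, 5.5], 0.4]
    - [[0, 0, 0.3], [0.8, -1.5, 4], 0.6]
    - [[0, 0, 0.8], [1.6, -3.2, 4], 0.6]

```text
t: 33.52
tcp_pos: [0.4229, 0.0455, 0.0726]
tcp_rot: [[-0.937, 0.348, 0.005], [0.348, 0.937, 0.0], [-0.005, 0.002, -1.0]]
force: [1.6, 0.1, -0.6]
width: 0.0512
grip_force: 0.0
```

```bash
python3 - <<'E'
from h import *
go((425,43.6,65,-5.8))
E
```

```text
t 33.52 tcp [422.9  45.5  72.6] ang 69.6 w 51.2 F [ 1.6  0.1 -0.6] q [  2.  25. 128.   0.  26. -68.]
(425, 43.6, 65, -5.8) turn [0.005 0.003 1.316] shift cm [-0.26 -0.11  0.76]
```

>>> send_rows:
  plan:
    - [[0, 0, 1.3], [0, -0.1, 0], 0.6]
    - [[0, 0, 1.3], [0, -0.1, 0], 0.6]
    - [[0, 0, 1.3], [0, -0.1, 0], 0.6]
    - [[0, 0, 1.3], [0, -0.1, 0], 0.6]
    - [[0, 0, 1.3], [0, -0.1, 0], 0.6]
    - [[0, 0, 1.3], [0, -0.1, 0], 0.6]
    - [[0, 0, 1.3], [0, -0.1, 0], 0.6]
    - [[0, 0, 1.3], [0, -0.1, 0], 0.6]
    - [[0, 0, 1.3], [0, -0.1, 0], 0.6]
    - [[0, 0, 1.3], [0, -0.1, 0], 0.6]
    - [[0, 0, 1.3], [0, -0.1, 0], 0.6]
    - [[0, 0, 1.3], [0, -0.1, 0], 0.6]

```text
t: 34.52
tcp_pos: [0.4209, 0.0443, 0.0702]
tcp_rot: [[0.084, 0.996, 0.001], [0.996, -0.084, 0.0], [0.0, 0.001, -1.0]]
force: [-0.0, -0.0, -0.2]
width: 0.0512
grip_force: 0.0
```

```bash
python3 - <<'E'
from h import *
p,d=snap('side'); strips('side',pd=(p,d),box=(330,490,-50,250),zlo=.0195)
print(*rect('side','board_b_mid',.0195,.032,d,er=0))
go((425,43.6,4,-5.8),(428,78,4,-5.8))
a=p[150:260,250:400]; cv2.imwrite('pics/c8.png',cv2.cvtColor(cv2.resize(a,(750,550),interpolation=cv2.INTER_CUBIC),cv2.COLOR_RGB2BGR))
E
```

```text
side px [293 203  32  16] n 178 c [418.  81.] dim [97. 28.] axis -4.2 z 21.8
side px [316 226  35  19] n 236 c [429. 201.] dim [99. 27.] axis -6.0 z 22.0
(0.59, array([321., 228.]), array([421., 153.]), array([101.,  79.]), -6.5, 22.2, 620)
t 34.62 tcp [420.8  44.3  70.1] ang -4.5 w 50.9 F [-0.2 -0.2  0.1] q [  2.  26. 129.   0.  26.   6.]
(425, 43.6, 4, -5.8) turn [ 0.001 -0.     0.023] shift cm [-0.04  0.42  6.61]
(428, 78, 4, -5.8) turn [ 0.001 -0.     0.023] shift cm [3.41 0.45 6.61]
```

View pics/c8.png

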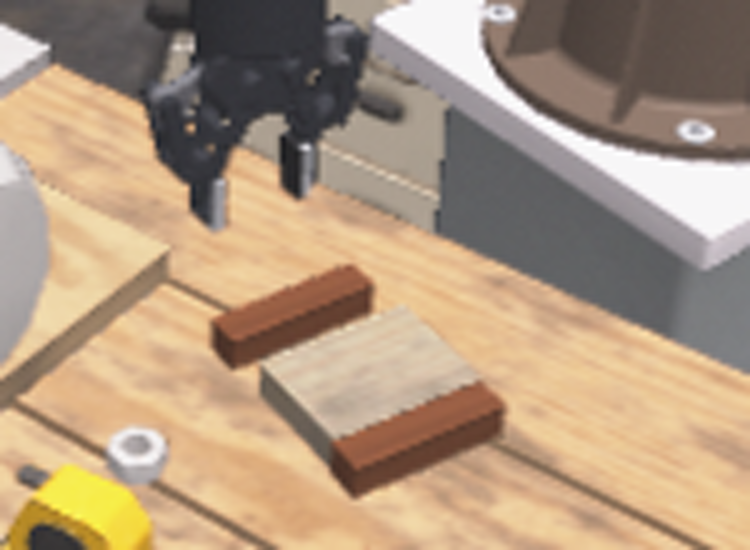

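>>> send_rows:
  plan:
    - [[0, 0, 0.023], [0, 0.42, 0], 0.6]
    - [[0, 0, 0.023], [0, 0.42, 3.5], 0.6]
    - [[0, 0, 0.023], [0, 0.42, 6.6], 0.6]
    - [[0, 0, 0.023], [0, 0.42, 6.6], 0.6]
    - [[0, 0, 0.023], [0.9, 0.42, 6.6], 0.6]
    - [[0, 0, 0.023], [1.6, 0.43, 6.6], 0.6]
    - [[0, 0, 0.023], [2.2, 0.43, 6.6], 0.6]
    - [[0, 0, 0.023], [2.8, 0.44, 6.6], 0.6]
    - [[0, 0, 0.023], [3.3, 0.44, 6.6], 0.6]
    - [[0, 0, 0.023], [3.7, 0.45, 6.6], 0.6]
    - [[0, 0, 0.023], [4.0, 0.45, 6.6], 0.6]
    - [[0, 0, 0.023], [4.0, 0.45, 6.6], 0.6]

```text
t: 35.62
tcp_pos: [0.4286, 0.0844, 0.0041]
tcp_rot: [[0.102, 0.995, 0.001], [0.995, -0.102, 0.0], [0.0, 0.001, -1.0]]
force: [-0.5, -0.0, 0.1]
width: 0.0513
grip_force: 0.0
```

>>> send_rows:
  plan:
    - [[0, 0, 0], [-1, 0, 0], 0.6]
    - [[0, 0, 0], [-2, 0, -2], 0.6]
    - [[0, 0, 0], [-2, 0, -6], 0.6]
    - [[0, 0, 0], [-2, 0, -10], 0.6]
    - [[0, 0, 0], [-5, 2, -14], 0.6]
    - [[0, 0, 0], [-9, 2, -17], 0.6]
    - [[0, 0, 0], [-13, 2, -20], 0.6]
    - [[0, 0, 0], [-17, 2, -22], 0.6]
    - [[0, 0, 0], [-21, 2, -22], 0.6]
    - [[0, 0, 0], [-25, 2, -22], 0.6]
    - [[0, 0, 0], [-29, 0, -22], 0.6]
    - [[0, 0, 0], [-29, 0, -22], 0.6]

```text
t: 36.62
tcp_pos: [0.3969, -0.2082, 0.2241]
tcp_rot: [[0.104, 0.995, 0.0], [0.995, -0.104, -0.001], [-0.001, 0.001, -1.0]]
force: [1.5, 1.0, -0.9]
width: 0.0511
grip_force: 0.0
```

```bash
python3 - <<'E'
from h import *
out=[]
for n in('top','side'):
    p,d=snap(n); print(n,*rect(n,'board_b_mid',.0195,.032,d,er=0)); print(*rect(n,'board_a_mid',.0145,.026,d,er=0)); strips(n,pd=(p,d),box=(330,700,-50,450),zlo=.0145)
    out.append(p[150:220,120:220] if n=='top' else p[190:330,260:400])
cv2.imwrite('pics/c9.png',cv2.cvtColor(np.hstack([cv2.resize(x,(400,280 if i==0 else 400),interpolation=cv2.INTER_CUBIC) if i else cv2.copyMakeBorder(cv2.resize(x,(400,280),interpolation=cv2.INTER_CUBIC),0,120,0,0,0) for i,x in enumerate(out)]),cv2.COLOR_RGB2BGR)); go()
E
```

```text
top (0.7, array([201., 192.]), array([443., 163.]), array([74., 54.]), 86.0, 24.5, 203)

top px [130 145  38  11] n 167 c [621. 329.] dim [134.  21.] axis -82.9 z 20.3
top px [134 176  38  11] n 178 c [508. 316.] dim [133.  19.] axis -82.8 z 19.4
top px [209 188   7  22] n 129 c [433. 109.] dim [75. 21.] axis -2.3 z 24.5
side (0.89, array([324., 226.]), array([422., 169.]), array([102.,  78.]), -6.0, 22.1, 635) (0.27, array([268., 256.]), array([638., 181.]), array([72., 30.]), -41.4, 26.7, 98)
(0.84, array([326., 287.]), array([565., 325.]), array([137.,  97.]), -82.9, 17.5, 1732)
side px [298 209  33  17] n 218 c [422. 112.] dim [100.  28.] axis -3.9 z 21.9
side px [320 229  35  20] n 291 c [430. 216.] dim [103.  28.] axis -6.3 z 21.6
side px [319 260  46  38] n 298 c [509. 319.] dim [137.  30.] axis -89.0 z 17.4
side px [286 284  53  39] n 408 c [622. 333.] dim [138.  33.] axis -76.3 z 17.3
t 36.92 tcp [ 398.2 -204.2  223.6] ang -5.9 w 51.2 F [-0.7  0.5 -0.7] q [-31.  12. 117.   0.  51. -25.]
```

View pics/c9.png

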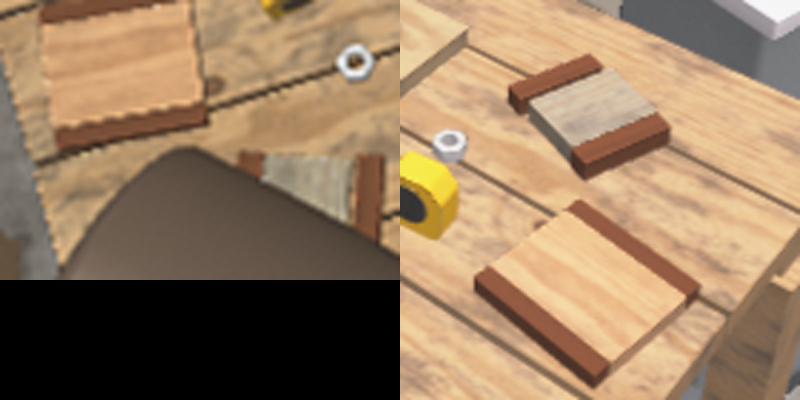

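>>> send_rows:
  plan:
    - [[0, 0, 0], [-28, -12, 0], 0.6]
    - [[0, 0, 0], [-28, -12, 0], 0.6]
    - [[0, 0, 0], [-28, -12, 0], 0.6]
    - [[0, 0, 0], [-28, -12, 0], 0.6]
    - [[0, 0, 0], [-28, -12, 0], 0.6]
    - [[0, 0, 0], [-28, -12, 0], 0.6]
    - [[0, 0, 0], [-28, -12, 0], 0.6]
    - [[0, 0, 0], [-28, -12, 0], 0.6]
    - [[0, 0, 0], [-28, -12, 0], 0.6]
    - [[0, 0, 0], [-28, -12, 0], 0.6]

```text
t: 37.75
tcp_pos: [0.2506, -0.4702, 0.2233]
tcp_rot: [[0.103, 0.995, -0.0], [0.995, -0.103, 0.001], [0.001, -0.0, -1.0]]
force: [0.2, 0.7, -0.6]
width: 0.0515
grip_force: 0.0
```

```bash
cat >> h.py <<'E'
def rel(n,pd=None):
    """top-face rectangles by edges: board_b vs short strips, in board frame"""
    p,d=pd or vision.get_image(n); W=cloud(n,d)*1000; zb={'top':24.5,'side':22}[n]
    h=cv2.cvtColor(p,cv2.COLOR_RGB2HSV).astype(int)
    m=(abs(W[...,2]-zb)<3.2)&(W[...,0]>340)&(W[...,0]<500)&(W[...,1]>40)&(W[...,1]<260)
    red=((h[...,0]<14)|(h[...,0]>172))&(h[...,1]>110)
    for nm,mm in (('board',m&~red),('strip',m&red)):
        k,l,st,_=cv2.connectedComponentsWithStats(mm.astype(np.uint8),connectivity=4)
        for i in range(1,k):
            if st[i,4]<60: continue
            P=W[l==i][:,:2]; c,s,a=cv2.minAreaRect(P.astype(np.float32))
            print(n,nm,st[i,4],'mean',np.round(P.mean(0),1),'rect c',np.round(c,1),'dim',np.round(s,1),'a',round(a,1), 'y ext',np.round(np.percentile(P@[.1,.995],[1,99]),1),'u ext',np.round(np.percentile(P@[.995,-.1],[2,98]),1))
E
python3 - <<'E'
from h import *
rel('top'); rel('side'); go()
E
```

```text
top board 328 mean [422.1 170.3] rect c [422.2 168.6] dim [77.2 98.9] a 83.7 y ext [172.3 246.7] u ext [356.  450.6]
top strip 67 mean [426.5 108.6] rect c [425.6 109. ] dim [21.2 58.7] a 87.7 y ext [140.7 161.7] u ext [386.6 438.8]
side board 647 mean [422.2 168.5] rect c [420.8 165.6] dim [ 82.9 101.7] a 84.8 y ext [171.8 246.4] u ext [354.6 451.4]
side strip 202 mean [422.2 113. ] rect c [420.7 112.1] dim [ 28.1 100.6] a 83.9 y ext [141.3 166.4] u ext [359.9 457.3]
side strip 241 mean [430.5 217.8] rect c [429.5 216.6] dim [ 27.5 100.4] a 83.1 y ext [245.9 272. ] u ext [358.4 454.5]
t 37.85 tcp [ 251.2 -469.3  223.6] ang -5.8 w 51.2 F [-0.1  0.  -0.3] q [-65.  19. 107.   0.  54. -59.]
```

```bash
python3 - <<'E'
from h import *
p,d=snap('top'); a=p[180:225,170:225]; cv2.imwrite('pics/c10.png',cv2.cvtColor(cv2.resize(a,(660,540),interpolation=cv2.INTER_CUBIC),cv2.COLOR_RGB2BGR))
h=cv2.cvtColor(p,cv2.COLOR_RGB2HSV)
for u,v in((185,205),(213,190),(213,200),(213,208),(200,200)): print(u,v,h[v,u],np.round(cloud('top',d)[v,u]*1000))
E
```

```text
185 205 [ 21  50 132] [415. 203.  23.]
213 190 [ 11 140 118] [462. 104.  24.]
213 200 [ 10 136 118] [426. 105.  29.]
213 208 [ 11 139 117] [399. 106.  26.]
200 200 [ 19  63 162] [431. 151.  19.]
```

View pics/c10.png

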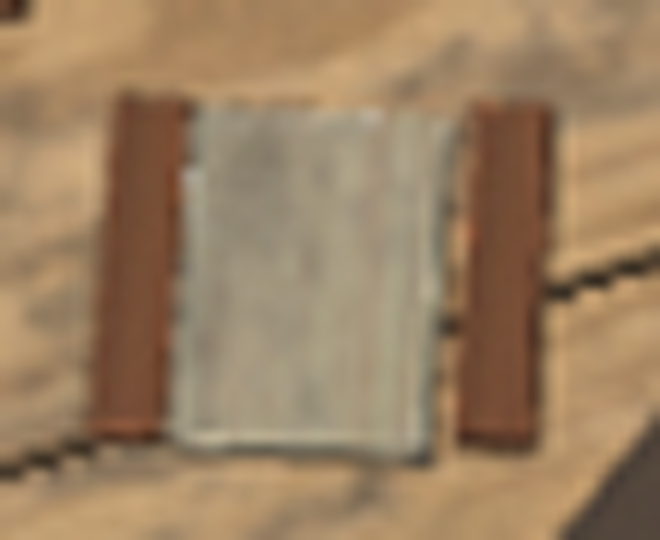

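Short_1 is level and flush. Short_2 on the right sits about 5.7 mm too far along its length, with a gap of 6-8 mm, crop (475,100)-(535,450). The board was probably knocked. I'll nudge its end, then push it flush.

```bash
python3 - <<'E'
from h import *
go((450,-110,200,40),(491,105.4,130,85))
E
```

```text
t 37.90 tcp [ 251.3 -469.3  223.7] ang -5.8 w 51.4 F [-0.7 -0.1 -0.3] q [-65.  19. 107.   0.  54. -59.]
(450, -110, 200, 40) turn [ 0.    -0.001 -0.799] shift cm [37.75 16.14  2.39]
(491, 105.4, 130, 85) turn [-1.000e-03 -0.000e+00  1.557e+00] shift cm [59.59 18.04  9.41]
```

>>> send_rows:
  plan:
    - [[0, 0, -0.8], [37.8, 16.1, 2.4], 0]
    - [[0, 0, -0.8], [37.8, 16.1, 2.4], 0]
    - [[0, 0, -0.8], [37.8, 16.1, 2.4], 0]
    - [[0, 0, -0.8], [37.8, 16.1, 2.4], 0]
    - [[0, 0, -0.8], [37.8, 16.1, 2.4], 0]
    - [[0, 0, -0.8], [37.8, 16.1, 2.4], 0]
    - [[0, 0, -0.8], [37.8, 16.1, 2.4], 0]
    - [[0, 0, -0.8], [37.8, 16.1, 2.4], 0]
    - [[0, 0, -0.8], [37.8, 16.1, 2.4], 0]
    - [[0, 0, -0.8], [37.8, 16.1, 2.4], 0]
    - [[0, 0, -0.8], [37.8, 16.1, 2.4], 0]
    - [[0, 0, -0.8], [37.8, 16.1, 2.4], 0]

```text
t: 38.9
tcp_pos: [0.4498, -0.1083, 0.1998]
tcp_rot: [[-0.646, 0.763, -0.0], [0.763, 0.646, 0.0], [0.0, 0.0, -1.0]]
force: [-0.8, -0.3, -1.1]
width: 0.0002
grip_force: 0.0
```

```bash
python3 - <<'E'
from h import *
go((491,105.4,90,85))
E
```

```text
t 38.90 tcp [ 449.8 -108.3  199.8] ang 40.3 w 0.2 F [-0.8 -0.3 -1.1] q [-17.  15. 117.   0.  48. -58.]
(491, 105.4, 90, 85) turn [ 0.    -0.    -0.781] shift cm [13.65 16.96 10.99]
```

>>> send_rows:
  plan:
    - [[0, 0, -0.781], [13.6, 17, 3], 0]
    - [[0, 0, -0.781], [13.6, 17, 3], 0]
    - [[0, 0, -0.781], [13.6, 17, 3], 0]
    - [[0, 0, -0.781], [13.6, 17, 3], 0]
    - [[0, 0, -0.781], [13.6, 17, 3], 0]
    - [[0, 0, -0.781], [13.6, 17, 6], 0]
    - [[0, 0, -0.781], [13.6, 17, 10], 0]
    - [[0, 0, -0.781], [13.6, 17, 13.5], 0]
    - [[0, 0, -0.781], [13.6, 17, 13.5], 0]
    - [[0, 0, -0.781], [13.6, 17, 13.5], 0]

```text
t: 39.73
tcp_pos: [0.4909, 0.1015, 0.0642]
tcp_rot: [[-0.996, 0.093, -0.004], [0.093, 0.996, -0.001], [0.004, -0.001, -1.0]]
force: [-0.2, 0.2, 0.6]
width: 0.0003
grip_force: 0.0
```

```bash
python3 - <<'E'
from h import *
for n in('top','side'): rel(n)
go((491,105.4,8,85),(477.8,106.4,8,85))
E
```

```text
side board 654 mean [423.1 168.4] rect c [422.  165.5] dim [ 82.9 100.9] a 84.7 y ext [168.5 245.7] u ext [355.1 451.5]
side strip 198 mean [422.3 112.8] rect c [421.5 112.4] dim [ 27.2 100.3] a 84.2 y ext [141.8 167.1] u ext [360.8 457.2]
side strip 245 mean [430.8 217.9] rect c [429.5 216.5] dim [27.3 99.8] a 85.0 y ext [246.  271.7] u ext [358.4 453.9]
t 39.83 tcp [493.3 101.7  66.6] ang 84.6 w 0.2 F [ 0.  -0.8  0.1] q [  8.  30. 119.  -0.  31. -76.]
(491, 105.4, 8, 85) turn [ 0.     0.002 -0.007] shift cm [0.27 0.34 5.86]
(477.8, 106.4, 8, 85) turn [ 0.     0.002 -0.007] shift cm [1.6  0.32 5.86]
```

>>> send_rows:
  plan:
    - [[0, 0, -0.007], [0, 0.34, 3], 0]
    - [[0, 0, -0.007], [0, 0.34, 5.8], 0]
    - [[0, 0, -0.007], [0, 0.34, 5.8], 0]
    - [[0, 0, -0.007], [0.6, 0.34, 5.8], 0]
    - [[0, 0, -0.007], [1.1, 0.33, 5.8], 0]
    - [[0, 0, -0.007], [1.4, 0.33, 5.8], 0]
    - [[0, 0, -0.007], [1.6, 0.32, 5.8], 0]
    - [[0, 0, -0.007], [1.6, 0.32, 5.8], 0]

```text
t: 40.5
tcp_pos: [0.477, 0.1069, 0.008]
tcp_rot: [[-0.996, 0.086, 0.002], [0.086, 0.996, 0.0], [-0.001, 0.0, -1.0]]
force: [-0.3, -0.3, 0.6]
width: 0.0003
grip_force: 0.0
```

```bash
python3 - <<'E'
from h import *
rel('side'); go()
E
```

```text
side board 646 mean [423.1 168.7] rect c [421.8 165.2] dim [ 82.2 102.3] a 82.9 y ext [171.9 246. ] u ext [354.9 451.5]
side strip 137 mean [406.7 116.2] rect c [416.6 113.2] dim [24.4 99.5] a 86.6 y ext [140.6 166.3] u ext [356.  448.1]
side strip 246 mean [431.3 218. ] rect c [429.3 217.1] dim [26.6 99.5] a 85.2 y ext [246.3 272.2] u ext [358.3 454.7]
t 40.55 tcp [477.1 106.9   7.8] ang 85.1 w 0.5 F [-0.2 -0.7 -0.3] q [  9.  36. 122.   0.  22. -76.]
```

```bash
python3 - <<'E'
from h import *
go((428,70,70,-5.8))
E
```

```text
t 40.55 tcp [477.1 106.9   7.8] ang 85.1 w 0.5 F [-0.2 -0.7 -0.3] q [  9.  36. 122.   0.  22. -76.]
(428, 70, 70, -5.8) turn [-1.000e-03  1.000e-03 -1.555e+00] shift cm [ 4.57 -4.09 -6.23]
```

>>> send_rows:
  plan:
    - [[0, 0, 0], [-1, 0, 0], 0]
    - [[0, 0, 0], [-1.5, 0, -3], 0]
    - [[0, 0, 0.1], [-1, -1, -6.5], 0.6]
    - [[0, 0, 1.585], [4.5, -4.1, -6.5], 0.6]
    - [[0, 0, 1.585], [4.5, -4.1, -6.5], 0.6]
    - [[0, 0, 1.585], [4.5, -4.1, -6.5], 0.6]
    - [[0, 0, 1.585], [4.5, -4.1, -6.5], 0.6]
    - [[0, 0, 1.585], [4.5, -4.1, -6.5], 0.6]
    - [[0, 0, 1.585], [4.5, -4.1, -6.5], 0.6]
    - [[0, 0, 1.585], [4.5, -4.1, -6.5], 0.6]
    - [[0, 0, 1.585], [4.5, -4.1, -6.5], 0.6]
    - [[0, 0, 1.585], [4.5, -4.1, -6.5], 0.6]

```text
t: 41.55
tcp_pos: [0.4296, 0.0697, 0.072]
tcp_rot: [[-0.251, 0.968, 0.001], [0.968, 0.251, 0.0], [-0.0, 0.001, -1.0]]
force: [0.7, -0.9, -0.2]
width: 0.0514
grip_force: 0.0
```

>>> send_rows:
  plan:
    - [[0, 0, 0.25], [0, 0, 0], 0.6]
    - [[0, 0, 0.25], [0, 0, 0], 0.6]
    - [[0, 0, 0.25], [0, 0, 0], 0.6]
    - [[0, 0, 0.25], [0, 0, 0], 0.6]

```text
t: 41.88
tcp_pos: [0.4293, 0.0697, 0.072]
tcp_rot: [[-0.014, 1.0, 0.001], [1.0, 0.014, 0.0], [0.0, 0.001, -1.0]]
force: [0.7, 0.0, -0.3]
width: 0.0513
grip_force: 0.0
```

```bash
python3 - <<'E'
from h import *
rel('side')
go((428,72,4,-5.8),(430.5,96,4,-5.8))
E
```

```text
side board 651 mean [422.6 168.8] rect c [421.6 165.8] dim [ 82.9 102.2] a 83.7 y ext [170.5 245.9] u ext [354.3 451.5]
side strip 202 mean [419.1 112.8] rect c [418.3 111.9] dim [27.5 98.6] a 84.7 y ext [140.1 165.8] u ext [357.3 452.8]
side strip 245 mean [430.4 217.8] rect c [429.5 216.7] dim [27.3 99.6] a 82.9 y ext [246.5 271.9] u ext [357.6 453.4]
t 41.93 tcp [429.1  69.7  71.9] ang 0.8 w 51.3 F [-0.8 -0.3  0.5] q [  5.  26. 127.  -0.  27.   4.]
(428, 72, 4, -5.8) turn [ 0.    -0.     0.116] shift cm [ 0.23 -0.11  6.79]
(430.5, 96, 4, -5.8) turn [ 0.    -0.     0.116] shift cm [2.63 0.18 6.79]
```

>>> send_rows:
  plan:
    - [[0, 0, 0.116], [0.2, -0.1, 3.5], 0.6]
    - [[0, 0, 0.116], [0.2, -0.1, 6.8], 0.6]
    - [[0, 0, 0.116], [0.8, -0.05, 6.8], 0.6]
    - [[0, 0, 0.116], [1.2, 0, 6.8], 0.6]
    - [[0, 0, 0.116], [1.5, 0.05, 6.8], 0.6]
    - [[0, 0, 0.116], [1.8, 0.08, 6.8], 0.6]
    - [[0, 0, 0.116], [2.0, 0.1, 6.8], 0.6]
    - [[0, 0, 0.116], [2.2, 0.12, 6.8], 0.6]
    - [[0, 0, 0.116], [2.4, 0.15, 6.8], 0.6]
    - [[0, 0, 0.116], [2.5, 0.16, 6.8], 0.6]
    - [[0, 0, 0.116], [2.6, 0.18, 6.8], 0.6]
    - [[0, 0, 0.116], [2.6, 0.18, 6.8], 0.6]

```text
t: 42.93
tcp_pos: [0.4302, 0.0959, 0.004]
tcp_rot: [[0.106, 0.994, 0.0], [0.994, -0.106, 0.0], [0.0, 0.0, -1.0]]
force: [-0.1, -0.1, -0.0]
width: 0.0512
grip_force: 0.0
```

```bash
python3 - <<'E'
from h import *
rel('side'); go()
E
```

```text
side board 668 mean [423.  172.7] rect c [421.4 171.6] dim [ 79.5 103.1] a 84.1 y ext [174.8 251.4] u ext [353.6 450.6]
side strip 167 mean [420.9 122.5] rect c [419.6 121.7] dim [ 25.1 102.1] a 85.8 y ext [153.  175.6] u ext [357.7 453.6]
side strip 244 mean [431.5 223. ] rect c [429.2 222.1] dim [ 27.3 100.5] a 84.4 y ext [251.3 276.5] u ext [358.3 453.9]
t 42.98 tcp [430.1  95.8   3.9] ang -6.1 w 51.2 F [ 0.2  0.4 -0.4] q [  9.  34. 128.   0.  17.  15.]
```

>>> send_rows:
  plan:
    - [[0, 0, 0], [-1, 0, 0], 0.6]
    - [[0, 0, 0], [-2, 0, -2], 0.6]
    - [[0, 0, 0], [-2, 0, -6], 0.6]
    - [[0, 0, 0], [-2, 0, -10], 0.6]
    - [[0, 0, 0], [-6, 2, -14], 0.6]
    - [[0, 0, 0], [-10, 2, -17], 0.6]
    - [[0, 0, 0], [-14, 2, -20], 0.6]
    - [[0, 0, 0], [-18, 2, -22], 0.6]
    - [[0, 0, 0], [-22, 2, -22], 0.6]
    - [[0, 0, 0], [-26, 2, -22], 0.6]
    - [[0, 0, 0], [-30, 0, -22], 0.6]
    - [[0, 0, 0], [-30, 0, -22], 0.6]

```text
t: 43.98
tcp_pos: [0.3969, -0.2057, 0.2242]
tcp_rot: [[0.107, 0.994, 0.001], [0.994, -0.107, -0.001], [-0.001, 0.001, -1.0]]
force: [1.1, 0.5, 1.5]
width: 0.0512
grip_force: 0.0
```

>>> send_rows:
  plan:
    - [[0, 0, 0], [-28, -12, 0], 0.6]
    - [[0, 0, 0], [-28, -12, 0], 0.6]
    - [[0, 0, 0], [-28, -12, 0], 0.6]
    - [[0, 0, 0], [-28, -12, 0], 0.6]
    - [[0, 0, 0], [-28, -12, 0], 0.6]
    - [[0, 0, 0], [-28, -12, 0], 0.6]
    - [[0, 0, 0], [-28, -12, 0], 0.6]
    - [[0, 0, 0], [-28, -12, 0], 0.6]
    - [[0, 0, 0], [-28, -12, 0], 0.6]
    - [[0, 0, 0], [-28, -12, 0], 0.6]
    - [[0, 0, 0], [-28, -12, 0], 0.6]

```text
t: 44.9
tcp_pos: [0.249, -0.4673, 0.2235]
tcp_rot: [[0.106, 0.994, -0.0], [0.994, -0.106, 0.001], [0.001, -0.0, -1.0]]
force: [0.3, 0.3, -0.4]
width: 0.0512
grip_force: 0.0
```

```bash
python3 - <<'E'
from h import *
p,d=snap('top'); a=p[180:225,170:225]; b=p[140:190,120:181]
A=cv2.resize(a,(396,324),interpolation=cv2.INTER_CUBIC); B=cv2.resize(b,(396,324),interpolation=cv2.INTER_CUBIC)
s,ds=snap('side'); C=cv2.resize(s[115:185,190:270],(316,276),interpolation=cv2.INTER_CUBIC); D=cv2.resize(s[190:330,260:420],(316,276),interpolation=cv2.INTER_CUBIC)
im=np.vstack([np.hstack([A,B]),np.hstack([C,D,np.zeros((276,160,3),np.uint8)])])
cv2.imwrite('pics/c11.png',cv2.cvtColor(im,cv2.COLOR_RGB2BGR)); rel('side',(s,ds)); go()
W=cloud('side',ds); r=vision.masks_of('side','lamp')[0]; P=W[r['region']]; x=(P-[.502,-.354,0])@np.array([.973,-.23,0]); q=(P[:,2]>.045)&(P[:,2]<.105)
print('lamp deg',np.degrees(np.arctan(-1/np.polyfit(P[q,2],x[q],1)[0])))
E
```

```text
side board 679 mean [423.1 172.8] rect c [421.5 172.1] dim [ 79.2 103.2] a 84.8 y ext [175.  251.5] u ext [353.8 451.1]
side strip 171 mean [420.4 122.6] rect c [419.9 122.1] dim [ 22.9 100.5] a 85.3 y ext [152.6 174.7] u ext [356.8 453.4]
side strip 240 mean [431.3 222.8] rect c [428.9 222.8] dim [27.8 99.9] a 84.6 y ext [251.4 277.6] u ext [357.6 452.8]
t 45.00 tcp [ 249.6 -467.1  223.8] ang -6.0 w 51.6 F [ 0.  -0.   0.7] q [-65.  18. 108.   0.  54. -59.]
lamp deg 60.414055478661695
```

View pics/c11.png

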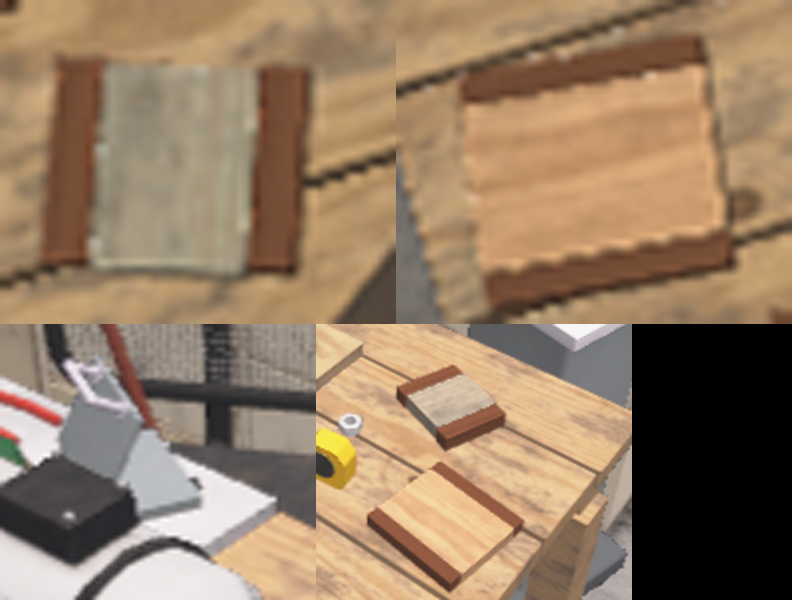

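All four strips are flush and level on both boards, and the lamp panel stands at about 60°. I'm handing in.

```bash
python3 -c "
from workcell import job
print(job.finish_job())"
```

```text
the job is handed in; nothing more can be done
None
```

I handed the job in at about 45 s: by the last camera check the lamp panel stands at about 60° and all four strips lie flush and level along the long edges of their own boards, though the hand-in returned no verdict.

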